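# Fill the open carousel jar with dried limes and hold it at the front

### The arm

A 6-joint arm with a two-finger parallel gripper is mounted at the origin on the work surface. World frame = base frame: x ahead of the robot, y to its left, z up, the work surface at z = 0. Lengths are in m, angles in rad, forces in N, time in s.
With the tool pointing down it reaches from about 0.25 to 0.775 m from the base axis. Payload 4 kg.
Tool frame: the origin (TCP) lies at the very end of the fingers, on their centre line; the grasp point (between the pads) lies 19 mm behind it; z points along the fingers, y is the line along which they close (so a half turn about z gives the same grasp; the last joint's range is limited). The gripper opens to 94 mm and grips with 3 to 60 N. Pads are 16 mm wide; open, the fingers measure 119 mm over their backs; the gripper's body (75 mm by 177 mm) begins 78 mm behind the grasp point.
Start: joints at [-1.445, 0.087, 1.371, -0, 1.684, -0.103], TCP at [0.125, -0.536, 0.206] pointing down, gripper open.
Joint ranges: [-3.1, 3.1], [-0.76, 2.03], [0.27, 2.55], [-1.08, 4.22], [0.17, 2.65], [-2.57, 2.57]. Speed limits (rad/s): [2.79, 2.79, 3.14, 3.14, 3.14, 3.14].

### API

Orientations are given as [roll, pitch, yaw] about the fixed x, y, z axes, in that order (R = Rz(yaw) Ry(pitch) Rx(roll)).
In Python, from bench import robot, snapshot, finder gives the robot as it stands.
- The arm moves only by the tool drive_tool, never from a script. Its argument "deltas" is text: rows parted by semicolons, each of 7 numbers parted by spaces: the shift along the tool's x, y, z each as a share of 100 mm, from -1 to 1, then the turn, a rotation vector about the tool's x, y, z each as a share of 90 degrees, from -1 to 1, then the finger opening in mm, from 0 to 94. In form: tx ty tz rx ry rz gripper; .... A call has 1 to 5 rows; each row is the pose to reach, as a shift and turn from the pose commanded when the call began, along the tool's axes at that moment; what a row does not reach only later rows make up. A row lasts 1/10 s, in which the tool goes at most 50 mm and 8.59 degrees, less where a joint would pass 70% of its speed; a pose out of reach is approached as far as the arm can. A call with a number of a shift or a turn outside -1 to 1 is refused whole. A call with a gripper value outside its range is refused whole. The fingers move at their own pace and stop on an object; the grip force is fixed at half the most. Time passes only in rows, so rows that repeat a pose let the fingers close. It gives the time, the measured TCP pose, the force, the opening and the grip force at its end, in the units of the state.
- robot.get_obs(): the state, without advancing time (a new reading comes with each control period).
- snapshot(name): name is "side" or "top"; returns a dict with "img" (480x640x3 uint8, red, green, blue), "fx", "fy", "cx", "cy" (pixels), "T" (4x4, takes a point from camera to world coordinates). Camera axes: x right, y up, looking along -z (the intrinsics and any distortion apply to the point x, -y, -z); pixel columns grow to the right and rows downward; lengths in m; the calibration is good to about 2 mm. A picture is of the moment at which its call begins. There is no depth.
- robot.close_job(): hands the job in; it is judged then, once.
Trained networks look in the newest picture that a camera, given by its name, has taken for a name from the list of things; names that differ only in an ending like _2 or _b are one class to them, and where a whole thing is asked for, a point or a joint stands for the part that bears it (a point fixed in the world has none). Each returns a list of dicts, best first, with "confidence" (0 to 1); they miss things now and then, are a little off and sometimes report something else, mostly with a low value. They report only what shows in the picture. A call takes as long as a camera call. They do not tell look-alikes from the thing itself.
- finder.look_for(camera, thing): "xy" ([column, row] in pixels, amid what is visible of it).
- finder.masks_of(camera, thing): "region" (480x640 bool, what is visible of it) and "xy" ([column, row] in pixels, amid what is visible of it).
- finder.landmark_of(camera, thing): "xy" ([column, row] in pixels: a listed point, or the origin of a listed thing).
The state is a dict: "time": time; "joint_positions": joint angles; "qvel": joint speeds; "joint_torque": joint torques, N m; "tool_pos": TCP position; "ee_rot": TCP orientation; "wrist_force": force on the tool from outside, world axes, zero at the start; "wrist_torque": the same for the moment, N m; "width": finger opening in m; "finger_force": force on a finger pad.
Only numpy, scipy, OpenCV 4.12 (cv2) and the standard library are available. Lean on these libraries where they do the work, as an engineer would, in place of code of your own. Each camera call takes 0.05 s, during which the arm holds its last target. There are 200 camera calls.

### The job

With the scoop that lies in the pantry bin, tip at least two of the dried limes into the open jar on the carousel, without spilling any or touching them with the fingers, and put the scoop back in the bin. Turn the carousel until this open jar stands squarely at the front, the side of the worktop where the robot is, and finish still holding the carousel firmly so that it cannot turn while I screw on the lid. Leave the lid, the tin, the timer and the funnel where they are.

Things in the scene. Friction and masses are not known exactly. Their poses are not given: they have to be found in the camera images.
- carousel (a joint): turning angle of the round canister carousel, rad: 0 when the open jar stands at the front (from the carousel's axis straight along -x, square to the worktop's robot-side edge; not slantwise to the robot's base); positive = the jar is turned away from there clockwise as seen from above (at pi/2 the jar is on the +y side). It turns freely both ways on a vertical axis with light friction (about 0.03 N m) and stays where it is left.
- carousel_base: fixed grey foot of the carousel; origin on the carousel's axis at the worktop, axes along the world's. On it turn a wooden plate (290 mm across, its top 30 mm above the worktop, low 10 mm rim), a post with a knob in the centre, and four white jars 90 mm across and 85 mm tall standing 95 mm from the axis, 90 degrees apart, all firmly seated. Three have wooden lids (tops 130 mm above the worktop), one is open.
- knob (a point): centre of the round wooden knob on top of the carousel's post, on its axis: 40 mm across, 32 mm tall, its middle 159 mm and its top 174 mm above the worktop; nothing else within 45 mm of the axis above the plate but the thin post
- jar_mouth (a point): centre of the mouth of the open jar (the only one without a lid), level with its rim, 115 mm above the worktop; mouth 82 mm across inside, jar 80 mm deep; moves with the carousel
- bin: fixed white open-front pantry bin, origin under the middle of its floor; inside 190 mm long (its x axis, from the low front towards the high back) by 84 mm wide (y), floor 4 mm thick, walls 4 mm; front lip 32 mm high, sides 30 mm high for the front 55 mm and 66 mm behind that, back wall 67 mm high and leaning outwards by 25 degrees from the floor's end (heights above the worktop)
- scoop_head (a point): middle of the underside of the scoop's flat steel pan; x points from the handle to the open lip, z up out of the pan. Pan 78 mm long (39 mm before and behind this point), 68 mm wide, sheet 2 mm; side walls 29 mm high, 16 mm for the 21 mm nearest the lip, and none on the last 13 mm; back wall 36 mm. The pan starts flat on the bin's floor in its front part, square to the bin, with the handle out over the front lip. Scoop 110 g.
- scoop_handle (a point): grip point of the scoop: on the centre line of its wooden handle, 108 mm behind (-x) and 68 mm above the scoop_head point; the handle is 18 mm wide (y) and 14 mm thick, runs from the pan's back wall and rises backwards at 25 degrees, ending about 40 mm beyond this point
- scoop: the whole scoop; origin and axes as scoop_head
- lime0: a dried lime, brown, oval, 30 mm long and 25 mm across, 12 g, hard, dry and slippery (friction about 0.3), rolls; origin at its centre. It starts on the bin's floor between the scoop's lip and the back wall
- lime1: a dried lime, brown, oval, 30 mm long and 25 mm across, 12 g, hard, dry and slippery (friction about 0.3), rolls; origin at its centre. It starts on the bin's floor between the scoop's lip and the back wall
- lime2: a dried lime, brown, oval, 30 mm long and 25 mm across, 12 g, hard, dry and slippery (friction about 0.3), rolls; origin at its centre. It starts on the bin's floor between the scoop's lip and the back wall
- lime3: a dried lime, brown, oval, 30 mm long and 25 mm across, 12 g, hard, dry and slippery (friction about 0.3), rolls; origin at its centre. It starts on the bin's floor between the scoop's lip and the back wall
- jar_lid: the open jar's wooden lid, a disc 92 mm across and 14 mm thick lying on the worktop (leave alone); origin under its middle
- match_tin: flat steel tin of matches, 62 by 97 mm, 27 mm high (leave alone); origin under its middle
- timer: round plastic kitchen timer, 68 mm across, 55 mm high (leave alone); origin under its middle
- funnel: green silicone funnel standing on its mouth, 100 mm across, 95 mm high (leave alone); origin under its middle
Things that resemble listed ones, but are neither listed nor needed, are in the scene too. Leave any orange or purple look-alike of the scoop alone.

How it is judged:
At the end, for the whole second after the job is handed in: two or more limes in the open jar, the rest in the bin; scoop pan back in the bin, let go; the jar at the front within 16 mm sideways of the line from the carousel's axis to -x; carousel below 0.05 rad/s; fingers holding it with over 2 N through the last second ((((horizontal distance between lime1 and jar_mouth below 0.041 m and z of lime1 in the frame of jar_mouth between -0.085 and -0.005 m) and (horizontal distance between lime0 and jar_mouth below 0.041 m and z of lime0 in the frame of jar_mouth between -0.085 and -0.005 m)) or ((horizontal distance between lime2 and jar_mouth below 0.041 m and z of lime2 in the frame of jar_mouth between -0.085 and -0.005 m) and (horizontal distance between lime0 and jar_mouth below 0.041 m and z of lime0 in the frame of jar_mouth between -0.085 and -0.005 m)) or ((horizontal distance between lime2 and jar_mouth below 0.041 m and z of lime2 in the frame of jar_mouth between -0.085 and -0.005 m) and (horizontal distance between lime1 and jar_mouth below 0.041 m and z of lime1 in the frame of jar_mouth between -0.085 and -0.005 m)) or ((horizontal distance between lime3 and jar_mouth below 0.041 m and z of lime3 in the frame of jar_mouth between -0.085 and -0.005 m) and (horizontal distance between lime0 and jar_mouth below 0.041 m and z of lime0 in the frame of jar_mouth between -0.085 and -0.005 m)) or ((horizontal distance between lime3 and jar_mouth below 0.041 m and z of lime3 in the frame of jar_mouth between -0.085 and -0.005 m) and (horizontal distance between lime1 and jar_mouth below 0.041 m and z of lime1 in the frame of jar_mouth between -0.085 and -0.005 m)) or ((horizontal distance between lime3 and jar_mouth below 0.041 m and z of lime3 in the frame of jar_mouth between -0.085 and -0.005 m) and (horizontal distance between lime2 and jar_mouth below 0.041 m and z of lime2 in the frame of jar_mouth between -0.085 and -0.005 m))) and ((horizontal distance between lime0 and jar_mouth below 0.041 m and z of lime0 in the frame of jar_mouth between -0.085 and -0.005 m) or (x of lime0 in the frame of bin between -0.098 and 0.128 m and y of lime0 in the frame of bin between -0.045 and 0.045 m and z of lime0 in the frame of bin below 0.08 m)) and ((horizontal distance between lime1 and jar_mouth below 0.041 m and z of lime1 in the frame of jar_mouth between -0.085 and -0.005 m) or (x of lime1 in the frame of bin between -0.098 and 0.128 m and y of lime1 in the frame of bin between -0.045 and 0.045 m and z of lime1 in the frame of bin below 0.08 m)) and ((horizontal distance between lime2 and jar_mouth below 0.041 m and z of lime2 in the frame of jar_mouth between -0.085 and -0.005 m) or (x of lime2 in the frame of bin between -0.098 and 0.128 m and y of lime2 in the frame of bin between -0.045 and 0.045 m and z of lime2 in the frame of bin below 0.08 m)) and ((horizontal distance between lime3 and jar_mouth below 0.041 m and z of lime3 in the frame of jar_mouth between -0.085 and -0.005 m) or (x of lime3 in the frame of bin between -0.098 and 0.128 m and y of lime3 in the frame of bin between -0.045 and 0.045 m and z of lime3 in the frame of bin below 0.08 m)) and x of scoop_head in the frame of bin between -0.098 and 0.098 m and y of scoop_head in the frame of bin between -0.045 and 0.045 m and z of scoop_head in the frame of bin below 0.05 m and contact force between the fingers and scoop below 0.1 N and y of jar_mouth in the frame of carousel_base between -0.016 and 0.016 m and x of jar_mouth in the frame of carousel_base below 0 m and velocity of joint carousel between -0.05 and 0.05 rad/s and contact force between the fingers and carousel above 2 N); the arm keeps its last pose, push and grip.
It fails at once if the spare jar lid was pushed more than 20 mm or tipped (distance of jar_lid from where it was at the start of the episode above 0.02 m or angle between jar_lid's own z axis and vertical above 0.4 rad).
It fails at once if the tin of matches was pushed more than 20 mm or tipped (distance of match_tin from where it was at the start of the episode above 0.02 m or angle between match_tin's own z axis and vertical above 0.4 rad).
It fails at once if the timer was pushed more than 20 mm or tipped (distance of timer from where it was at the start of the episode above 0.02 m or angle between timer's own z axis and vertical above 0.4 rad).
It fails at once if the funnel was pushed more than 20 mm or tipped (distance of funnel from where it was at the start of the episode above 0.02 m or angle between funnel's own z axis and vertical above 0.4 rad).
It fails at once if a lime was touched with the fingers (contact force between the fingers and lime0 above 0.3 N or contact force between the fingers and lime1 above 0.3 N or contact force between the fingers and lime2 above 0.3 N or contact force between the fingers and lime3 above 0.3 N).
It also fails if it takes over 58 s, if anything falls off the work surface, if the arm or the gripper's body presses on something with over 40 N, if the wrist force passes 120 N, or if a joint passes its speed limit or range.

## Working session

There is one attempt and no reset: what is moved stays moved. The work goes in short steps, Python scripts to look and compute and a tool call to move; the robot and the scene stay as the last step left them, time stands still between calls to the robot, and variables do not carry over. Pictures are saved under pics/ and viewed, at most 10 in all, crops included, and the job is handed in when it is done.

Besides the shell and the picture viewer there is one more tool, called after ">>>" in YAML: its name, and indented under it one key for each argument. drive_tool: Moves the arm, as the interface text tells. Shift numbers are shares of 100 mm and turn numbers shares of 90 degrees, none past 1 either way. Its arguments: {"type":"object","properties":{"deltas":{"type":"string"}},"required":["deltas"]}

```bash
ls; mkdir -p pics
cat > h.py <<'E'
import numpy as np, cv2, json
from bench import robot, snapshot, finder
from scipy.spatial.transform import Rotation as R
def ray(s,xy):
    d=np.array([(xy[0]-s["cx"])/s["fx"],-(xy[1]-s["cy"])/s["fy"],-1.0]); T=np.array(s["T"])
    return T[:3,3],T[:3,:3]@d
def onz(s,xy,z):
    o,d=ray(s,xy); return o+d*(z-o[2])/d[2]
def proj(s,p):
    T=np.array(s["T"]); q=T[:3,:3].T@(np.asarray(p,float)-T[:3,3]); return np.array([s["cx"]+s["fx"]*q[0]/-q[2], s["cy"]-s["fy"]*q[1]/-q[2]])
def tri(s1,a,s2,b):
    A=[];B=[]
    for s,x in((s1,a),(s2,b)):
        o,d=ray(s,x); d=d/np.linalg.norm(d); P=np.eye(3)-np.outer(d,d);A.append(P);B.append(P@o)
    return np.linalg.lstsq(np.vstack(A),np.hstack(B),rcond=None)[0]
def save(s,n): cv2.imwrite(f"pics/{n}.png",cv2.cvtColor(s["img"],cv2.COLOR_RGB2BGR))
E
python3 - <<'E'
from h import *
S={}
for n in("top","side"):
    s=snapshot(n);S[n]=s;save(s,n+"0");print(n,{k:s[k] for k in s if k not in("img",)})
    for t in("carousel_base","knob","jar_mouth","bin","scoop_head","scoop_handle","lime0","jar_lid","match_tin","timer","funnel"):
        print(n,t,[(np.round(r["xy"]).tolist(),round(r["confidence"],2)) for r in finder.landmark_of(n,t)[:5]])
print(robot.get_obs())
E
```

```text
pics
top {'fx': 611.8840068286265, 'fy': 611.8840068286265, 'cx': 326.96881474512384, 'cy': 236.0499778109323, 'T': array([[ 2.58162254e-02,  9.96538893e-01, -7.90174473e-02,
         4.48006573e-01],
       [-9.99665898e-01,  2.56349361e-02, -3.30799563e-03,
         7.94859135e-02],
       [-1.27093909e-03,  7.90764473e-02,  9.96867745e-01,
         1.54902196e+00],
       [ 0.00000000e+00,  0.00000000e+00,  0.00000000e+00,
         1.00000000e+00]])}
top carousel_base [([419.0, 248.0], 0.62)]
top knob [([260.0, 239.0], 0.59), ([427.0, 239.0], 0.56)]
top jar_mouth [([386.0, 249.0], 0.67)]
top bin [([258.0, 219.0], 0.62)]
top scoop_head [([131.0, 311.0], 0.87), ([235.0, 332.0], 0.75), ([263.0, 237.0], 0.64), ([263.0, 214.0], 0.6)]
top scoop_handle [([186.0, 316.0], 0.85), ([84.0, 296.0], 0.8), ([429.0, 240.0], 0.44)]
top lime0 [([237.0, 197.0], 0.51), ([263.0, 214.0], 0.48), ([246.0, 208.0], 0.46), ([252.0, 196.0], 0.41)]
top jar_lid [([494.0, 288.0], 0.95)]
top match_tin [([334.0, 168.0], 0.65)]
top timer [([527.0, 243.0], 0.8), ([260.0, 220.0], 0.27)]
top funnel [([193.0, 206.0], 
[... 1068 characters left out ...]
joint_positions': array([-1.44508484e+00,  8.71723183e-02,  1.37066765e+00, -1.40770349e-05,
        1.68357248e+00, -1.03073122e-01]), 'qvel': array([ 2.19672418e-05, -9.61604391e-04,  2.11271538e-03,  8.11286858e-04,
        7.83187568e-04,  3.88483025e-04]), 'joint_torque': array([-2.05091746e-03, -3.40038872e+01, -3.02601779e+01,  7.15720793e-02,
        2.37346877e-02,  3.94161589e-06]), 'tool_pos': array([ 0.12474667, -0.53570601,  0.20553746]), 'ee_rot': array([3.14141484e+00, 3.24544985e-05, 2.28783025e-01]), 'wrist_force': array([ 0.84842549,  0.071785  , -0.45581336]), 'wrist_torque': array([ 0.02949455, -0.01115868,  0.02880495]), 'finger_force': 0.0, 'width': 0.09409594236133796}
```

View pictures.

View pics/top0.png

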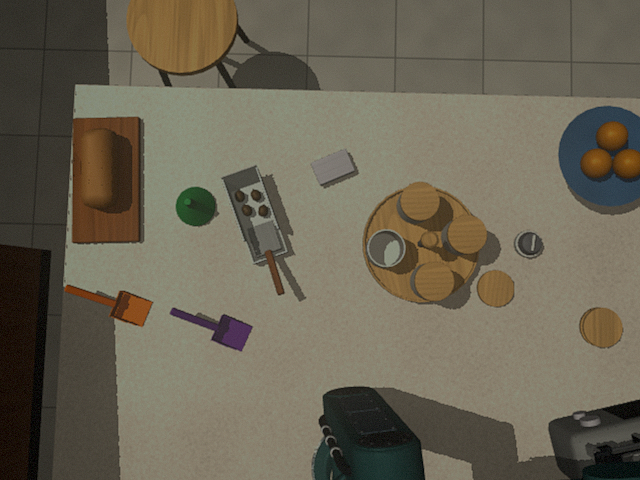

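View pics/side0.png

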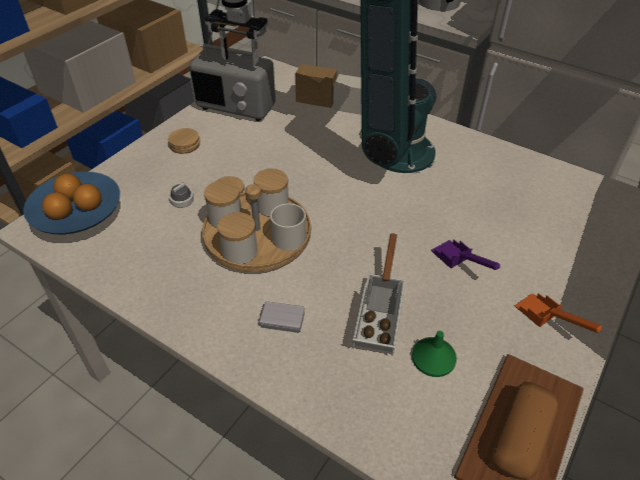

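Run:
```python
from h import *
a=cv2.imread("pics/top0.png")[155:305,210:320]; b=cv2.imread("pics/side0.png")[225:360,335:415]
a=cv2.resize(a,None,fx=4,fy=4,interpolation=cv2.INTER_CUBIC); b=cv2.resize(b,None,fx=4,fy=4,interpolation=cv2.INTER_CUBIC)
for im,o in((a,(210,155)),(b,(335,225))):
    for v in range(0,im.shape[1],80): cv2.putText(im,str(o[0]+v//4),(v,10),0,.35,(0,255,255),1); cv2.line(im,(v,0),(v,im.shape[0]),(0,255,255),1) if v%160==0 else 0
    for v in range(0,im.shape[0],80): cv2.putText(im,str(o[1]+v//4),(0,v+10),0,.35,(0,255,255),1); cv2.line(im,(0,v),(im.shape[1],v),(0,255,255),1) if v%160==0 else 0
H=600; b=np.vstack([b,np.zeros((H-b.shape[0],b.shape[1],3),np.uint8)])
cv2.imwrite("pics/crop0.png",np.hstack([a,b]))
```

```text
(no output)
```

View pics/crop0.png

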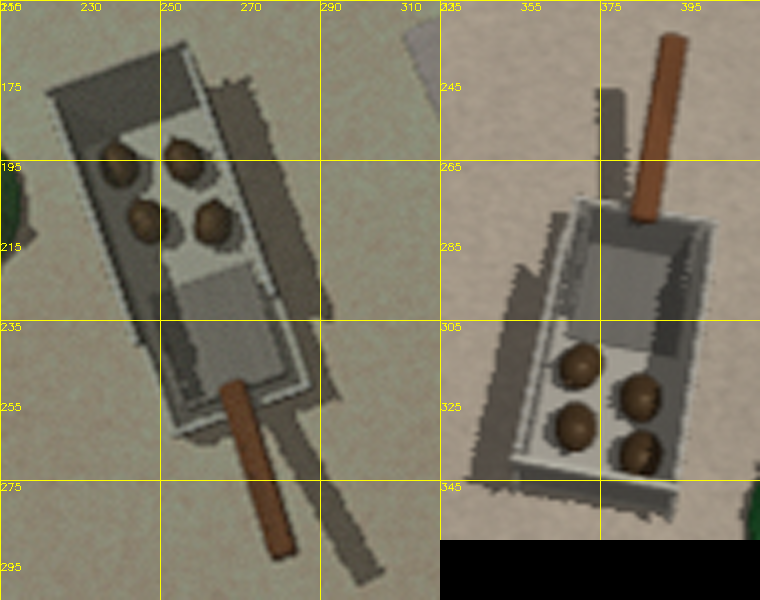

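```bash
cat >> h.py <<'E'
def cams():
    import pickle,os
    if os.path.exists("cams.pkl"): return pickle.load(open("cams.pkl","rb"))
    S={}
    for n in("top","side"):
        s=snapshot(n); S[n]={k:s[k] for k in("fx","fy","cx","cy","T")}
    pickle.dump(S,open("cams.pkl","wb")); return S
E
python3 - <<'E'
from h import *
from scipy.optimize import least_squares
S=cams();t,d=S["top"],S["side"]
P=[(t,(222,178),(.124,.046,.067)),(t,(256.5,165.5),(.124,-.046,.067)),(t,(253.5,264),(-.099,.046,.032)),(t,(287.5,251),(-.099,-.046,.032)),
(d,(370,274),(-.099,-.046,.032)),(d,(403.5,280),(-.099,.046,.032)),(d,(354.5,339.5),(.124,-.046,.067)),(d,(394,346.5),(.124,.046,.067))]
def f(p):
    c,s=np.cos(p[2]),np.sin(p[2]); out=[]
    for cam,px,q in P: out+=list(proj(cam,(p[0]+c*q[0]-s*q[1],p[1]+s*q[0]+c*q[1],q[2]))-px)
    return out
r=least_squares(f,[.5,.2,.35]);b=r.x;print("bin",b,np.degrees(b[2]),np.round(r.fun,1))
def tb(w):
    c,s=np.cos(b[2]),np.sin(b[2]);v=np.asarray(w)[:2]-b[:2];return np.round([c*v[0]+s*v[1],-s*v[0]+c*v[1],w[2]],4)
he=tri(t,(281,293),d,(393,234));hb=tri(t,(267.5,250.5),d,(386,279));print("handle end",he,tb(he),"hb",hb,tb(hb))
hd=tri(t,(263,237),d,(383,298));print("head",hd,tb(hd))
# pan front lip corners (top) z .006
for px in((251,226),(271,220.5)): print("lip",tb(onz(t,px,.006)))
for px in((367,307.5),(387,312)): print("lip side",tb(onz(d,px,.006)))
for px in((239.5,196),(256,195),(247,210),(263.5,210)): print("lime",tb(onz(t,px,.0165)))
print("axis",onz(t,(429.5,239.5),.174),onz(d,(253.5,190),.165),tri(t,(429.5,239.5),d,(253.5,190)))
print("mouth",onz(t,(386,248.5),.115),onz(d,(288,216),.115))
for k,px,z in(("lid",(494,288),.014),("tin",(334,168),.027),("timer",(527,243),.055),("funnel",(193,206),.05)): print(k,onz(t,px,z))
E
```

```text
bin [0.60484373 0.26061117 0.37370945] 21.41197445417808 [-1.5 -0.9 -0.5 -1.  -1.  -0.7 -0.  -0.4 -1.8 -1.1  1.4 -1.  -1.4 -1.7
  0.9 -1.1]
handle end [0.42544538 0.18965967 0.08743495] [-0.1929 -0.0006  0.0874] hb [0.52796476 0.23068668 0.03939623] [-0.0825  0.0002  0.0394]
head [0.56339845 0.24543972 0.01209368] [-0.0441  0.001   0.0121]
lip [-0.0068  0.021   0.006 ]
lip [-0.0108 -0.0314  0.006 ]
lip side [-0.0116 -0.0332  0.006 ]
lip side [-0.0086  0.016   0.006 ]
lime [0.0736 0.0221 0.0165]
lime [ 0.0617 -0.0179  0.0165]
lime [0.0335 0.0161 0.0165]
lime [ 0.0193 -0.023   0.0165]
axis [ 0.55514451 -0.14705506  0.174     ] [ 0.55709025 -0.14633097  0.165     ] [ 0.55567695 -0.14836712  0.16310982]
mouth [ 0.53593698 -0.05500699  0.115     ] [ 0.54369427 -0.05120849  0.115     ]
lid [ 0.45023408 -0.33603282  0.014     ]
tin [0.74089737 0.07127844 0.027     ]
timer [ 0.56196559 -0.40513621  0.055     ]
funnel [0.63269264 0.41688626 0.05      ]
```

```bash
cat >> h.py <<'E'
BX,BY,BYAW=.605,.2606,21.4
G0=[30.]  # tool tilt at flat pan
OFF=[np.zeros(3)]
def bw(x,y): c,s=np.cos(np.radians(BYAW)),np.sin(np.radians(BYAW)); return np.array([BX+c*x-s*y,BY+s*x+c*y])
def tool(yaw,tilt): return R.from_euler("xyz",[180,-tilt,yaw],degrees=True)
def head(x,y,z,yaw,th):
    "TCP pose for scoop head at world x,y,z, pan yaw, lip-down angle th (deg)"
    Rs=R.from_euler("xyz",[0,th,yaw],degrees=True); Rt=tool(yaw,G0[0]-th)
    g=np.array([x,y,z])+Rs.apply([-.108,0,.068]); return g+Rt.apply([0,0,.019]),Rt
def hbin(x,z,th=0,y=0,yaw=None): p=bw(x,y); return head(p[0],p[1],z,BYAW if yaw is None else yaw,th)
def cur(): o=robot.get_obs(); return np.array(o["tool_pos"]),R.from_euler("xyz",o["ee_rot"])
def plan(start,wps):
    "wps: (pos,Rot,rows,grip); greedy packing into calls"
    from scipy.spatial.transform import Slerp
    seq=[];p,r=start
    for P,Q,n,g in wps:
        sl=Slerp([0,1],R.concatenate([r,Q]))
        for k in range(1,n+1): seq.append((p+(np.asarray(P)-p)*k/n,sl(k/n),g))
        p,r=np.asarray(P),Q
    p,r=start;i=0
    while i<len(seq):
        rows=[];last=None
        while i<len(seq) and len(rows)<5:
            P,Q,g=seq[i]; t=r.inv().apply(P-p)/.1; w=(r.inv()*Q).as_rotvec()/(np.pi/2)
            if max(abs(t).max(),abs(w).max())>1: break
            v=np.round(np.r_[t,w],3)+0.; rows.append(" ".join(f"{a:g}" for a in v)+f" {g:g}"); last=v; i+=1
        print("; ".join(rows)); p,r=p+r.apply(last[:3]*.1),r*R.from_rotvec(last[3:]*np.pi/2)
E
python3 - <<'E'
from h import *
c=cur(); P,Q=hbin(-.048,.004); up=P-Q.apply([0,0,.09])
print(P,up)
mid=np.array([.30,-.20,.25])
plan(c,[(mid,tool(17,5),9,94),(up,Q,12,94)])
E
```

```text
[0.46860032 0.20714555 0.05554552] [0.42670281 0.1907261  0.1334878 ]
0.274 -0.319 -0.049 0 0.006 -0.005 94; 0.549 -0.638 -0.099 0 0.012 -0.01 94; 0.823 -0.957 -0.148 0.001 0.019 -0.014 94
0.282 -0.313 -0.041 0 0.006 -0.005 94; 0.565 -0.626 -0.082 0 0.012 -0.01 94; 0.847 -0.939 -0.122 0 0.018 -0.015 94
0.291 -0.307 -0.033 0.001 0.006 -0.005 94; 0.582 -0.613 -0.066 0.001 0.012 -0.009 94; 0.873 -0.919 -0.098 0.001 0.019 -0.014 94
0.187 -0.281 0.114 0.001 0.023 -0.004 94; 0.374 -0.561 0.228 0.002 0.046 -0.008 94; 0.561 -0.842 0.342 0.004 0.069 -0.012 94
0.178 -0.276 0.135 0.001 0.023 -0.004 94; 0.357 -0.553 0.271 0.002 0.046 -0.008 94; 0.535 -0.829 0.406 0.003 0.069 -0.012 94
0.168 -0.272 0.156 0.002 0.024 -0.004 94; 0.336 -0.545 0.312 0.003 0.047 -0.008 94; 0.504 -0.817 0.467 0.004 0.07 -0.011 94
0.154 -0.269 0.175 0.001 0.023 -0.004 94; 0.309 -0.537 0.35 0.003 0.046 -0.008 94; 0.463 -0.806 0.525 0.004 0.069 -0.012 94
```

>>> drive_tool:
  deltas: "0.27 -0.32 -0.05 0 0.006 -0.005 94; 0.55 -0.64 -0.1 0 0.012 -0.01 94; 0.82 -0.96 -0.15 0 0.02 -0.015 94"

```text
time: 1.6
tool_pos: [0.1834, -0.4223, 0.2204]
ee_rot: [-3.142, -0.032, 0.252]
wrist_force: [-0.4, -0.2, 0.9]
width: 0.094
finger_force: 0.0
```

>>> drive_tool:
  deltas: "0.28 -0.31 -0.04 0 0.006 -0.005 94; 0.56 -0.63 -0.08 0 0.012 -0.01 94; 0.85 -0.94 -0.12 0 0.02 -0.015 94"

```text
time: 1.9
tool_pos: [0.2417, -0.3099, 0.2355]
ee_rot: [3.139, -0.064, 0.276]
wrist_force: [1.8, -0.4, -0.1]
width: 0.0942
finger_force: 0.0
```

>>> drive_tool:
  deltas: "0.29 -0.31 -0.03 0 0.006 -0.005 94; 0.58 -0.61 -0.07 0 0.012 -0.01 94; 0.87 -0.92 -0.1 0 0.02 -0.015 94"

```text
time: 2.2
tool_pos: [0.2996, -0.198, 0.251]
ee_rot: [3.137, -0.095, 0.299]
wrist_force: [0.8, 1.6, 0.8]
width: 0.0941
finger_force: 0.0
```

>>> drive_tool:
  deltas: "0.19 -0.28 0.11 0 0.02 0 94; 0.37 -0.56 0.23 0 0.05 -0.01 94; 0.56 -0.84 0.34 0 0.07 -0.01 94"

```text
time: 2.5
tool_pos: [0.3309, -0.1006, 0.2214]
ee_rot: [3.135, -0.206, 0.316]
wrist_force: [0.3, 0.7, -0.4]
width: 0.0939
finger_force: 0.0
```

>>> drive_tool:
  deltas: "0.18 -0.28 0.14 0 0.02 0 94; 0.36 -0.55 0.27 0 0.05 -0.01 94; 0.54 -0.83 0.41 0 0.07 -0.01 94"

```text
time: 2.8
tool_pos: [0.3634, -0.0031, 0.1918]
ee_rot: [3.131, -0.316, 0.333]
wrist_force: [0.4, 0.4, -0.3]
width: 0.0939
finger_force: 0.0
```

>>> drive_tool:
  deltas: "0.17 -0.27 0.16 0 0.02 0 94; 0.34 -0.54 0.31 0 0.05 -0.01 94; 0.5 -0.82 0.47 0 0.07 -0.01 94"

```text
time: 3.1
tool_pos: [0.3956, 0.0944, 0.1619]
ee_rot: [3.124, -0.427, 0.352]
wrist_force: [0.2, -0.0, 0.2]
width: 0.0939
finger_force: 0.0
```

>>> drive_tool:
  deltas: "0.15 -0.27 0.18 0 0.02 0 94; 0.31 -0.54 0.35 0 0.05 -0.01 94; 0.46 -0.81 0.52 0 0.07 -0.01 94"

```text
time: 3.4
tool_pos: [0.4277, 0.192, 0.1321]
ee_rot: [3.115, -0.536, 0.373]
wrist_force: [0.2, 0.5, -0.1]
width: 0.0939
finger_force: 0.0
```

Run:
```python
from h import *
c=cur(); o=robot.get_obs();P,Q=hbin(-.048,.004)
print(o["time"],c[0],np.degrees(o["ee_rot"]),o["joint_positions"],P-c[0])
plan(c,[(P,Q,4,94),(P,Q,1,94)])
```

```text
3.4 [0.42774153 0.19199149 0.13208191] [178.48518369 -30.7055416   21.37218377] [ 0.28809968 -0.48936585  2.08976223  0.02008308  1.00502831  1.48703147] [ 0.04085879  0.01515406 -0.0765364 ]
-0.004 -0.004 0.22 0.004 -0.002 0 94; -0.008 -0.008 0.44 0.008 -0.004 0 94; -0.012 -0.012 0.66 0.013 -0.006 0 94; -0.016 -0.016 0.88 0.017 -0.008 0 94; -0.016 -0.016 0.88 0.017 -0.008 0 94
```

>>> drive_tool:
  deltas: "0 0 0.22 0.004 0 0 94; -0.01 -0.01 0.44 0.01 0 0 94; -0.01 -0.01 0.66 0.015 -0.005 0 94; -0.015 -0.015 0.88 0.017 -0.008 0 94; -0.015 -0.015 0.88 0.017 -0.008 0 94"

```text
time: 3.9
tool_pos: [0.467, 0.205, 0.0521]
ee_rot: [-3.14, -0.514, 0.371]
wrist_force: [0.1, -0.4, -1.2]
width: 0.0941
finger_force: 0.0
```

>>> drive_tool:
  deltas: "0 0 0 0 0 0 40; 0 0 0 0 0 0 30"

```text
time: 4.1
tool_pos: [0.469, 0.2056, 0.0569]
ee_rot: [-3.141, -0.523, 0.372]
wrist_force: [0.2, -0.5, -0.1]
width: 0.081
finger_force: 0.0
```

Run:
```python
from h import *
o=robot.get_obs();print(o["time"],o["tool_pos"],np.degrees(o["ee_rot"]),o["width"],o["wrist_force"])
ims=[]
for n,(r0,r1,c0,c1) in(("top",(150,300,200,320)),("side",(210,360,330,450))):
    s=snapshot(n); ims.append(cv2.resize(s["img"][r0:r1,c0:c1,::-1],(390,488),interpolation=cv2.INTER_CUBIC))
cv2.imwrite("pics/g1.png",np.hstack(ims))
```

```text
4.1 [0.46901818 0.20561049 0.05692946] [-179.98902271  -29.95026247   21.3130589 ] 0.08099491635956108 [ 0.20216841 -0.54639477 -0.06705231]
```

View pics/g1.png

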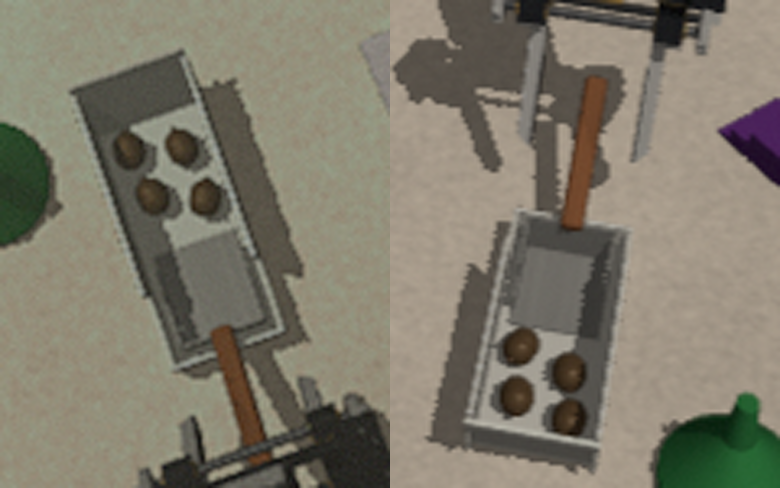

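The crops show the fingers straddling the wooden handle evenly, the pan still flat in the bin front, and the four limes ahead of its lip. I'll close now.

>>> drive_tool:
  deltas: "0 0 0 0 0 0 0; 0 0 0 0 0 0 0; 0 0 0 0 0 0 0; 0 0 0 0 0 0 0; 0 0 0 0 0 0 0"

```text
time: 4.7
tool_pos: [0.4686, 0.2055, 0.0555]
ee_rot: [-3.141, -0.521, 0.372]
wrist_force: [0.0, 0.6, -0.3]
width: 0.0333
finger_force: 0.0
```

>>> drive_tool:
  deltas: "0 0 0 0 0 0 0; 0 0 0 0 0 0 0; 0 0 0 0 0 0 0; 0 0 0 0 0 0 0"

```text
time: 5.1
tool_pos: [0.4685, 0.2055, 0.0554]
ee_rot: [-3.141, -0.52, 0.372]
wrist_force: [-0.3, 0.1, 0.3]
width: 0.0177
finger_force: 30.0
```

Run:
```python
from h import *
c=cur();o=robot.get_obs();print(o["time"],o["tool_pos"],np.degrees(o["ee_rot"]),o["width"],o["finger_force"],o["wrist_force"],o["wrist_torque"])
wp=[]
z=c[1]
P0,Q0=hbin(-.048,.004); d=c[0]-P0
print(d)
for x,th,zz,n in((.045,0,.004,20),):
    P,Q=hbin(x,zz,th); wp.append((P+d,Q,n,0))
plan(c,wp)
```

```text
5.1 [0.46853967 0.20550689 0.05538478] [-179.96989364  -29.81682648   21.30763497] 0.017730491909447622 29.97365176677704 [-0.27316752  0.10014886  0.32621692] [-0.10377571  0.20311388  0.058507  ]
[-6.06571408e-05 -1.63866401e-03 -1.60742148e-04]
0.04 0 0.023 0 0 0 0; 0.081 0 0.046 0 0 0 0; 0.121 0 0.069 0 0 0 0; 0.161 0 0.092 0 0 0 0; 0.202 0 0.116 0 0.001 0 0
0.04 0 0.023 0 0 0 0; 0.08 0 0.046 0 0 0 0; 0.121 -0.001 0.069 0 0 0 0; 0.161 -0.001 0.092 0 0 0 0; 0.201 -0.001 0.116 0 0 0 0
0.041 0 0.023 0 0 0 0; 0.081 0 0.046 0 0 -0.001 0; 0.121 0 0.069 0 0 -0.001 0; 0.161 0 0.092 0 0 -0.001 0; 0.202 0 0.115 0 0.001 -0.001 0
0.04 0 0.024 0 0 0 0; 0.08 0 0.047 0 0 0 0; 0.121 0 0.07 0 0 0 0; 0.161 0 0.093 0 0 0 0; 0.201 0 0.117 0 0 0 0
```

>>> drive_tool:
  deltas: "0.035 0 0.03 0 0 0 0; 0.075 0 0.053 0 0 0 0; 0.115 0 0.077 0 0 0 0; 0.155 0 0.1 0 0 0 0; 0.195 0 0.125 0 0 0 0"

```text
time: 5.6
tool_pos: [0.4911, 0.2142, 0.0551]
ee_rot: [-3.141, -0.522, 0.372]
wrist_force: [-3.5, -1.3, 5.0]
width: 0.0177
finger_force: 30.0
```

>>> drive_tool:
  deltas: "0.04 0 0.023 0 0 0 0; 0.08 0 0.046 0 0 0 0; 0.12 0 0.07 0 0 0 0; 0.16 0 0.092 0 0 0 0; 0.2 0 0.115 0 0 0 0"

```text
time: 6.1
tool_pos: [0.5126, 0.2226, 0.0551]
ee_rot: [-3.141, -0.522, 0.372]
wrist_force: [-3.4, -0.3, 5.1]
width: 0.0179
finger_force: 30.0
```

>>> drive_tool:
  deltas: "0.04 0 0.023 0 0 0 0; 0.08 0 0.046 0 0 0 0; 0.12 0 0.07 0 0 0 0; 0.16 0 0.092 0 0 0 0; 0.2 0 0.115 0 0 0 0"

```text
time: 6.6
tool_pos: [0.5341, 0.231, 0.0551]
ee_rot: [-3.141, -0.522, 0.372]
wrist_force: [-3.8, -1.7, 4.6]
width: 0.0178
finger_force: 30.0
```

Run:
```python
from h import *
o=robot.get_obs();print(o["time"],o["tool_pos"],np.degrees(o["ee_rot"]),o["width"],o["wrist_force"],o["wrist_torque"])
ims=[]
for n,(r0,r1,c0,c1) in(("top",(150,300,200,320)),("side",(210,360,330,450))):
    s=snapshot(n); ims.append(cv2.resize(s["img"][r0:r1,c0:c1,::-1],(390,488),interpolation=cv2.INTER_CUBIC))
cv2.imwrite("pics/g2.png",np.hstack(ims))
```

```text
6.6 [0.53408854 0.23101822 0.05510964] [-179.98174529  -29.91391274   21.31222142] 0.017818540250099362 [-3.840474   -1.70130104  4.6454834 ] [-0.0055101   0.09004614 -0.00350943]
```

View pics/g2.png

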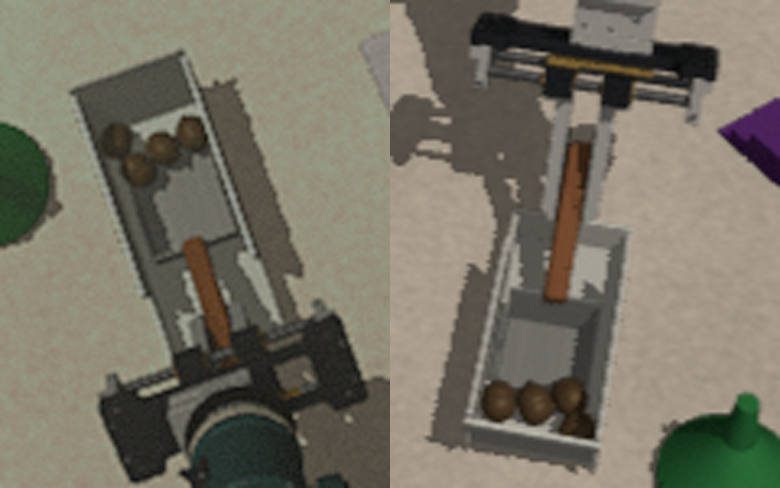

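>>> drive_tool:
  deltas: "0.04 0 0.023 0 0 0 0; 0.08 0 0.046 0 0 0 0; 0.12 0 0.07 0 0 0 0; 0.16 0 0.092 0 0 0 0; 0.2 0 0.115 0 0 0 0"

```text
time: 7.2
tool_pos: [0.5549, 0.2392, 0.055]
ee_rot: [-3.141, -0.521, 0.372]
wrist_force: [-18.9, -7.8, 20.6]
width: 0.0179
finger_force: 30.0
```

Run:
```python
from h import *
c=cur();o=robot.get_obs();print(o["time"],o["tool_pos"],np.degrees(o["ee_rot"]),o["wrist_force"],o["wrist_torque"])
ims=[]
for n,(r0,r1,c0,c1) in(("top",(150,300,200,320)),("side",(210,360,330,450))):
    s=snapshot(n); ims.append(cv2.resize(s["img"][r0:r1,c0:c1,::-1],(390,488),interpolation=cv2.INTER_CUBIC))
cv2.imwrite("pics/g3.png",np.hstack(ims))
```

```text
7.2 [0.55488694 0.2391775  0.05504841] [-179.9836876   -29.84577949   21.32111126] [-18.91881919  -7.77159012  20.60754575] [-0.47191954  1.33390879  0.11204549]
```

View pics/g3.png

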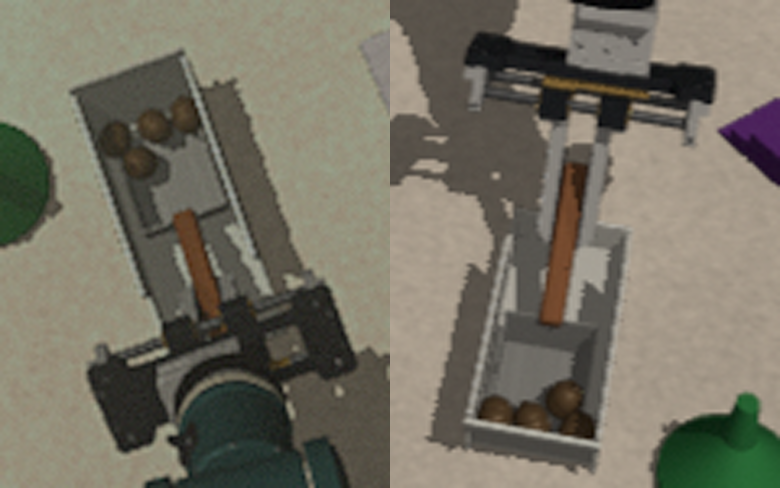

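```bash
cat >> h.py <<'E'
D=np.array([0,-.0016,-.0008])
def heel(hx,hz,a): 
    P,Q=hbin(hx+.039*np.cos(np.radians(a)),hz+.039*np.sin(np.radians(a)),-a); return P+D,Q
E
python3 - <<'E'
from h import *
c=cur(); P,Q=heel(.005,.004,0); print(c[0]-P, bw(1,0)-bw(0,0))
w=[]
for a,hx,hz in((7,.010,.005),(14,.016,.0055),(21,.022,.006)): w.append((*heel(hx,hz,a),5,0))
plan((P,Q),w)
E
```

```text
[6.61553187e-04 8.52721494e-05 2.45291596e-04] [0.93105582 0.36487678]
-0.008 0 0.011 0 0.016 0 0; -0.016 0 0.021 0 0.031 0 0; -0.024 0 0.032 0 0.047 0 0; -0.032 0 0.043 0 0.062 0 0; -0.04 0 0.053 0 0.078 0 0
-0.008 0 0.014 0 0.015 0 0; -0.016 0 0.028 0 0.031 0 0; -0.023 0 0.042 0 0.046 0 0; -0.031 0 0.055 0 0.062 0 0; -0.038 0 0.069 0 0.078 0 0
-0.009 0 0.015 0 0.015 0 0; -0.017 0 0.03 0 0.031 0 0; -0.026 0 0.045 0 0.046 0 0; -0.034 0 0.06 0 0.062 0 0; -0.042 0 0.075 0 0.077 0 0
```

>>> drive_tool:
  deltas: "-0.01 0 0.01 0 0.015 0 0; -0.015 0 0.02 0 0.03 0 0; -0.025 0 0.03 0 0.045 0 0; -0.03 0 0.043 0 0.06 0 0; -0.04 0 0.053 0 0.078 0 0"

```text
time: 7.8
tool_pos: [0.5537, 0.2388, 0.0474]
ee_rot: [-3.141, -0.644, 0.372]
wrist_force: [-2.8, -0.3, 2.5]
width: 0.0179
finger_force: 30.0
```

>>> drive_tool:
  deltas: "-0.01 0 0.014 0 0.015 0 0; -0.016 0 0.028 0 0.03 0 0; -0.023 0 0.042 0 0.046 0 0; -0.03 0 0.055 0 0.062 0 0; -0.038 0 0.07 0 0.078 0 0"

```text
time: 8.3
tool_pos: [0.5545, 0.2391, 0.0391]
ee_rot: [-3.141, -0.766, 0.372]
wrist_force: [-2.9, 0.1, 2.4]
width: 0.0176
finger_force: 30.0
```

>>> drive_tool:
  deltas: "-0.01 0 0.015 0 0.015 0 0; -0.017 0 0.03 0 0.03 0 0; -0.026 0 0.045 0 0.046 0 0; -0.034 0 0.06 0 0.062 0 0; -0.042 0 0.075 0 0.077 0 0"

```text
time: 8.8
tool_pos: [0.5561, 0.2395, 0.0307]
ee_rot: [-3.14, -0.884, 0.372]
wrist_force: [1.4, -0.1, 2.0]
width: 0.0174
finger_force: 30.0
```

Run:
```python
from h import *
c=cur();o=robot.get_obs();print(o["time"],o["tool_pos"],np.degrees(o["ee_rot"]),o["wrist_force"],o["wrist_torque"],heel(.022,.006,21)[0]-c[0])
ims=[]
for n,(r0,r1,c0,c1) in(("top",(150,300,200,320)),("side",(210,360,330,450))):
    s=snapshot(n); ims.append(cv2.resize(s["img"][r0:r1,c0:c1,::-1],(390,488),interpolation=cv2.INTER_CUBIC))
cv2.imwrite("pics/g4.png",np.hstack(ims))
```

```text
8.8 [0.55606474 0.23946077 0.03070629] [-179.92245411  -50.6519834    21.31232407] [ 1.43211436 -0.0911969   2.0419907 ] [0.02275954 0.14585964 0.19073985] [0.00050146 0.00055824 0.0012927 ]
```

View pics/g4.png

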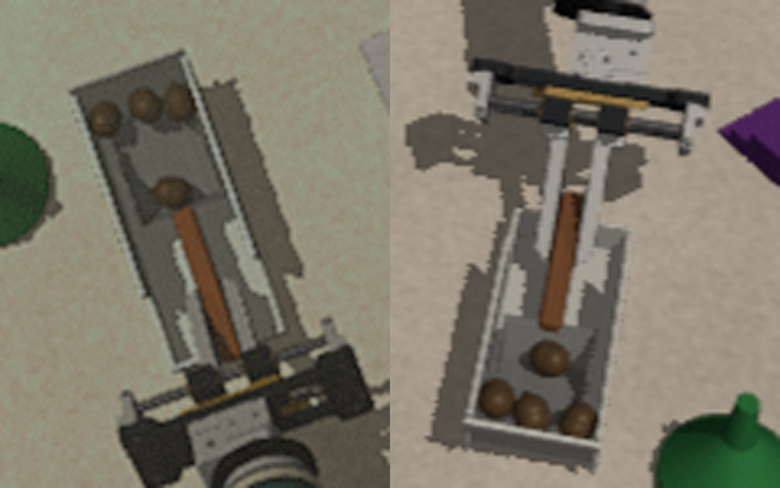

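>>> drive_tool:
  deltas: "0.015 0 0.012 0 0 0 0; 0.03 0 0.024 0 0 0 0; 0.045 0 0.036 0 0 0 0; 0.06 0 0.048 0 0 0 0; 0.075 0 0.06 0 0 0 0"

```text
time: 9.4
tool_pos: [0.5657, 0.2431, 0.034]
ee_rot: [-3.14, -0.885, 0.372]
wrist_force: [-0.1, -0.1, -1.2]
width: 0.018
finger_force: 30.0
```

Run:
```python
from h import *
c=cur();o=robot.get_obs();print(o["time"],o["tool_pos"],np.degrees(o["ee_rot"]),o["wrist_force"],o["wrist_torque"])
ims=[]
S={}
for n,(r0,r1,c0,c1) in(("top",(150,300,200,320)),("side",(210,360,330,450))):
    s=snapshot(n); S[n]=s; ims.append(cv2.resize(s["img"][r0:r1,c0:c1,::-1],(390,488),interpolation=cv2.INTER_CUBIC))
    print(n,[(np.round(r["xy"]).tolist(),round(r["confidence"],2)) for r in finder.landmark_of(n,"lime0")[:6]])
cv2.imwrite("pics/g5.png",np.hstack(ims))
```

```text
9.4 [0.56574832 0.24314514 0.03396617] [-179.91708998  -50.70905275   21.30127244] [-0.07499647 -0.08681556 -1.23923267] [-0.35477084  0.68053935  0.08061666]
top [([242.0, 193.0], 0.63), ([230.0, 188.0], 0.58), ([252.0, 177.0], 0.54), ([250.0, 202.0], 0.52)]
side [([252.0, 191.0], 0.65), ([385.0, 341.0], 0.6), ([380.0, 330.0], 0.59), ([367.0, 333.0], 0.41), ([380.0, 322.0], 0.39)]
```

```bash
cat >> h.py <<'E'
def scoop_frame():
    "current scoop head pose from measured TCP"
    p,q=cur(); Rs=q*R.from_euler("xyz",[180,-G0[0],0],degrees=True).inv()
    g=p-q.apply([0,0,.019]); return g-Rs.apply([-.108,0,.068]),Rs
def limes(S=None):
    r={}
    for n in("top","side"):
        s=snapshot(n); r[n]=[np.array(a["xy"]) for a in finder.landmark_of(n,"lime0") if a["confidence"]>.3]
    C=cams();h,Rs=scoop_frame();c,s=np.cos(np.radians(BYAW)),np.sin(np.radians(BYAW))
    for a in r["top"]:
        best=[]
        for b in r["side"]:
            w=tri(C["top"],a,C["side"],b); best.append((np.linalg.norm(proj(C["top"],w)-a)+np.linalg.norm(proj(C["side"],w)-b),w))
        for e,w in sorted(best,key=lambda t:t[0])[:2]:
            v=w[:2]-[BX,BY]
            if e<6: print("top",a.round(),"err %.1f"%e,"world",w.round(3),"bin",np.round([c*v[0]+s*v[1],-s*v[0]+c*v[1]],3),"scoop",Rs.inv().apply(w-h).round(3))
E
python3 - <<'E'
from h import *
limes()
E
```

```text
top [250. 203.] err 0.8 world [0.645 0.279 0.04 ] bin [0.044 0.003] scoop [-0.015  0.005  0.026]
top [250. 203.] err 2.9 world [ 0.653  0.281 -0.003] bin [0.052 0.002] scoop [-0.023  0.004 -0.017]
top [252. 189.] err 3.7 world [0.678 0.268 0.06 ] bin [ 0.071 -0.02 ] scoop [ 0.017 -0.018  0.036]
top [252. 189.] err 5.4 world [0.678 0.282 0.028] bin [ 0.076 -0.007] scoop [ 0.01  -0.005  0.004]
top [241. 200.] err 0.7 world [0.658 0.306 0.005] bin [0.065 0.023] scoop [-0.008  0.025 -0.015]
top [241. 200.] err 4.1 world [0.655 0.298 0.035] bin [0.061 0.016] scoop [-0.001  0.018  0.015]
```

View pics/g5.png

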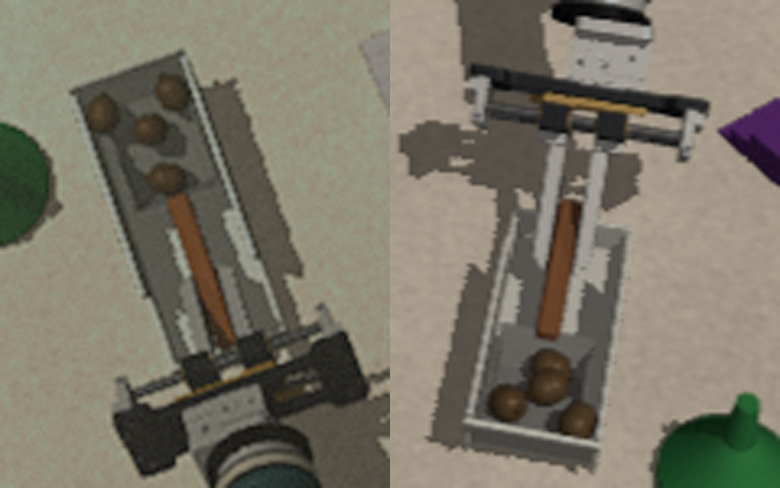

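Run:
```python
from h import *
w=[(*heel(.010,.014,23),8,0)]
w+=[(*heel(.005,.11,24),12,0)]
plan((cur()),w)
```

```text
-0.015 -0.001 -0.024 0 0.003 0 0; -0.029 -0.001 -0.049 0 0.006 0 0; -0.044 -0.002 -0.073 0 0.009 0 0; -0.058 -0.003 -0.097 0 0.013 0 0; -0.073 -0.003 -0.122 0 0.016 0 0
-0.014 -0.001 -0.024 0 0.003 -0.001 0; -0.028 -0.002 -0.049 0 0.006 -0.001 0; -0.042 -0.002 -0.074 0 0.009 -0.001 0; 0.018 -0.002 -0.126 0 0.01 -0.001 0; 0.077 -0.002 -0.177 0 0.011 -0.001 0
0.061 0 -0.051 0 0.001 0 0; 0.121 0 -0.102 0 0.002 0 0; 0.182 0 -0.153 0 0.003 0 0; 0.242 0 -0.204 0 0.004 0 0; 0.303 0 -0.255 0 0.005 0 0
0.06 0 -0.05 0 0.001 0 0; 0.121 0 -0.101 0 0.001 0 0; 0.182 0 -0.151 0 0.002 0 0; 0.243 0 -0.202 0 0.003 0 0; 0.304 0 -0.252 0 0.004 0 0
```

>>> drive_tool:
  deltas: "-0.015 0 -0.024 0 0.003 0 0; -0.03 0 -0.05 0 0.006 0 0; -0.044 0 -0.073 0 0.01 0 0; -0.058 0 -0.097 0 0.013 0 0; -0.073 0 -0.122 0 0.016 0 0"

```text
time: 10.3
tool_pos: [0.5523, 0.2355, 0.0393]
ee_rot: [-3.136, -0.907, 0.371]
wrist_force: [0.7, -0.5, -1.7]
width: 0.0177
finger_force: 30.0
```

>>> drive_tool:
  deltas: "-0.014 0 -0.024 0 0.003 0 0; -0.028 0 -0.05 0 0.006 0 0; -0.042 0 -0.074 0 0.01 0 0; -0.042 0 -0.074 0 0.01 0 0"

```text
time: 10.7
tool_pos: [0.5444, 0.2311, 0.0417]
ee_rot: [-3.133, -0.92, 0.371]
wrist_force: [0.4, -0.2, -1.7]
width: 0.018
finger_force: 30.0
```

Run:
```python
from h import *
print(robot.get_obs()["time"],robot.get_obs()["wrist_force"]);limes()
```

```text
10.7 [ 0.37713254 -0.19463861 -1.66943305]
top [235. 194.] err 2.3 world [0.666 0.311 0.052] bin [0.075 0.025] scoop [0.036 0.029 0.006]
top [235. 194.] err 4.7 world [0.659 0.299 0.11 ] bin [0.064 0.016] scoop [0.048 0.022 0.064]
top [253. 210.] err 1.2 world [0.627 0.271 0.037] bin [0.025 0.002] scoop [-0.016  0.007  0.011]
top [253. 210.] err 4.5 world [0.624 0.273 0.054] bin [0.022 0.005] scoop [-0.013  0.01   0.028]
top [246. 206.] err 0.4 world [0.634 0.282 0.071] bin [0.035 0.01 ] scoop [0.006 0.015 0.039]
top [246. 206.] err 2.9 world [0.638 0.281 0.055] bin [0.038 0.007] scoop [0.003 0.012 0.023]
```

>>> drive_tool:
  deltas: "0.06 0 -0.05 0 0.001 0 0; 0.12 0 -0.1 0 0.002 0 0; 0.18 0 -0.15 0 0.003 0 0; 0.24 0 -0.2 0 0.004 0 0; 0.3 0 -0.25 0 0.005 0 0"

```text
time: 11.4
tool_pos: [0.5434, 0.2306, 0.0811]
ee_rot: [-3.133, -0.927, 0.372]
wrist_force: [0.6, 0.3, -2.0]
width: 0.0181
finger_force: 30.0
```

Run:
```python
from h import *
c=cur();o=robot.get_obs();print(o["time"],o["tool_pos"],np.degrees(o["ee_rot"]),o["wrist_force"])
ims=[]
for n,(r0,r1,c0,c1) in(("top",(150,250,210,300)),("side",(260,360,340,430))):
    s=snapshot(n); ims.append(cv2.resize(s["img"][r0:r1,c0:c1,::-1],(400,444),interpolation=cv2.INTER_CUBIC))
cv2.imwrite("pics/g6.png",np.hstack(ims))
limes()
```

```text
11.4 [0.54337157 0.23060757 0.08107286] [-179.51486228  -53.13441935   21.28750154] [ 0.60271607  0.32148043 -1.9621165 ]
top [263. 206.] err 4.5 world [0.629 0.245 0.082] bin [ 0.017 -0.023] scoop [-0.019 -0.018  0.02 ]
top [247. 204.] err 0.5 world [0.638 0.279 0.087] bin [0.037 0.005] scoop [0.001 0.01  0.016]
top [247. 204.] err 1.1 world [0.634 0.277 0.111] bin [0.033 0.005] scoop [0.007 0.01  0.04 ]
top [233. 194.] err 2.0 world [0.66  0.311 0.093] bin [0.069 0.027] scoop [0.034 0.032 0.009]
```

View pics/g6.png

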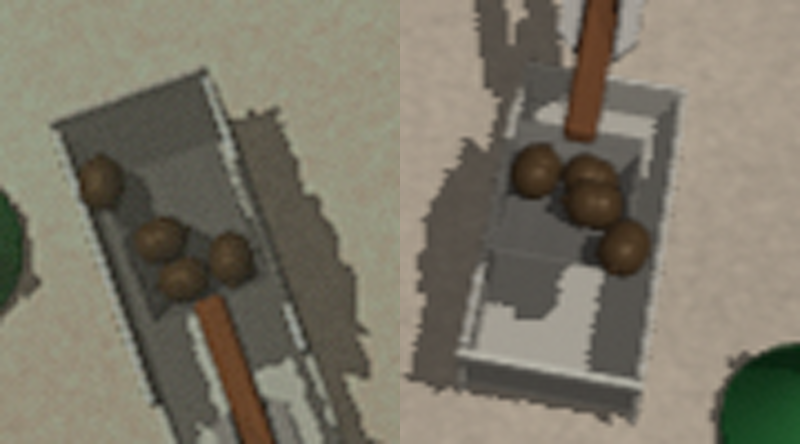

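>>> drive_tool:
  deltas: "-0.05 0 0.04 0 0 0 0; -0.11 0 0.08 0 0 0 0; -0.17 0 0.12 0 0 0 0; -0.22 0 0.16 0 0 0 0; -0.28 0 0.21 0 0 0 0"

```text
time: 12.2
tool_pos: [0.5432, 0.2306, 0.045]
ee_rot: [-3.133, -0.927, 0.371]
wrist_force: [0.2, -0.3, -1.3]
width: 0.0178
finger_force: 30.0
```

>>> drive_tool:
  deltas: "0 -0.02 0 0 0 0 0; 0 -0.04 0 0 0 0 0; 0 -0.06 0 0 0 0 0; 0 -0.08 0 0 0 0 0; 0 -0.09 0 0 0 0 0"

```text
time: 12.7
tool_pos: [0.5402, 0.2378, 0.0487]
ee_rot: [-3.13, -0.926, 0.372]
wrist_force: [-0.1, 0.4, -1.2]
width: 0.0179
finger_force: 30.0
```

Run:
```python
from h import *
o=robot.get_obs();print(o["time"],o["tool_pos"],o["wrist_force"]);limes();limes()
```

```text
12.7 [0.54022027 0.23775341 0.04871061] [-0.08632252  0.39938435 -1.21645832]
top [248. 202.] err 3.2 world [0.641 0.283 0.068] bin [0.042 0.008] scoop [0.011 0.005 0.026]
top [248. 202.] err 4.9 world [0.639 0.283 0.08 ] bin [0.04  0.009] scoop [0.014 0.006 0.038]
top [248. 210.] err 0.1 world [0.627 0.281 0.05 ] bin [0.028 0.011] scoop [-0.008  0.008  0.016]
top [248. 210.] err 1.6 world [0.625 0.281 0.063] bin [0.026 0.012] scoop [-0.005  0.009  0.028]
top [244. 210.] err 1.6 world [0.632 0.295 0.016] bin [0.037 0.022] scoop [-0.013  0.019 -0.019]
top [244. 210.] err 2.2 world [0.626 0.287 0.068] bin [0.029 0.017] scoop [-0.001  0.014  0.031]
top [261. 212.] err 0.8 world [0.622 0.251 0.043] bin [ 0.012 -0.015] scoop [-0.026 -0.018  0.015]
top [249. 210.] err 2.1 world [0.625 0.28  0.057] bin [0.025 0.011] scoop [-0.008  0.008  0.023]
top [249. 210.] err 5.5 world [0.628 0.289 0.013] bin [0.032 0.019] scoop [-0.019  0.015 -0.02 ]
top [232. 194.] err 3.1 world [0.663 0.315 0.072] bin [0.074 0.029] scoop [0.043 0.026 0.018]
top [260. 209.] err 1.0 world [0.63  0.252 0.051] bin [ 0.02  -0.017] scoop [-0.015 -0.02   0.02 ]
```

Run:
```python
from h import *
h,Rs=scoop_frame(); C=cams()
for nm,v in(("heel",[-.039,0,0]),("head",[0,0,0]),("lipL",[.039,.034,0]),("lipR",[.039,-.034,0])):
    w=h+Rs.apply(v); c,s=np.cos(np.radians(BYAW)),np.sin(np.radians(BYAW));q=w[:2]-[BX,BY]
    print(nm,np.round([c*q[0]+s*q[1],-s*q[0]+c*q[1],w[2]],4), proj(C["top"],w).round(), proj(C["side"],w).round())
print(Rs.as_euler("xyz",degrees=True))
for n in("top","side"):
    s=snapshot(n); np.save(n+"_last.npy",s["img"]); print(n,[(np.round(r["xy"]).tolist(),round(r["confidence"],2)) for r in finder.landmark_of(n,"lime0")],[(np.round(r["xy"]).tolist(),int(r["region"].sum()),round(r["confidence"],2)) for r in finder.masks_of(n,"lime0")])
```

```text
heel [0.0059 0.0028 0.0237] [255. 218.] [381. 311.]
head [0.0418 0.003  0.039 ] [250. 204.] [380. 320.]
lipL [0.0775 0.0371 0.0544] [231. 194.] [393. 331.]
lipR [ 0.078  -0.0309  0.054 ] [257. 185.] [363. 326.]
[  0.43319618 -22.98146875  21.62879634]
top [([250.0, 213.0], 0.61), ([245.0, 206.0], 0.6), ([260.0, 211.0], 0.51), ([259.0, 217.0], 0.43)] [([248.0, 214.0], 95, 0.53), ([233.0, 198.0], 107, 0.53), ([244.0, 208.0], 81, 0.47)]
side [([387.0, 314.0], 0.62), ([386.0, 310.0], 0.58), ([374.0, 308.0], 0.57)] [([386.0, 314.0], 62, 0.54), ([385.0, 323.0], 126, 0.41), ([385.0, 307.0], 53, 0.4)]
```

Run:
```python
from h import *
C=cams();h,Rs=scoop_frame();w=tri(C["top"],(233,198),C["side"],(385,323));print(w,proj(C["top"],w),proj(C["side"],w),Rs.inv().apply(w-h))
p,q=cur()
# rotate about heel by 5deg lip-up, shift left 4mm, down 11
hl=h+Rs.apply([-.039,0,0]); ax=Rs.apply([0,1,0]); K=R.from_rotvec(-np.radians(6)*ax)
L=np.array([-.365,.931,0])
P1=p+[0,0,-.011]
P2=hl+K.apply(p-hl)+[0,0,-.011]+L*.004
plan((p,q),[(P1,q,2,0),(P2,K*q,3,0)])
```

```text
[0.65725429 0.30866242 0.06464126] [236.30701923 196.39510045] [389.0116328  323.12908909] [0.03252432 0.02272851 0.01394395]
-0.044 0 0.033 0 0 0 0; -0.088 0.001 0.066 0 0 0 0; -0.113 -0.013 0.077 0 0.022 0 0; -0.139 -0.026 0.087 0 0.044 0 0; -0.164 -0.039 0.098 0 0.067 0 0
```

>>> drive_tool:
  deltas: "-0.04 0 0.03 0 0 0 0; -0.09 0 0.065 0 0 0 0; -0.11 -0.01 0.077 0 0.02 0 0; -0.14 -0.025 0.087 0 0.045 0 0; -0.16 -0.04 0.098 0 0.067 0 0"

```text
time: 13.9
tool_pos: [0.5365, 0.2429, 0.0348]
ee_rot: [-3.089, -0.967, 0.366]
wrist_force: [-1.1, -15.6, 0.6]
width: 0.0182
finger_force: 30.5
```

Run:
```python
from h import *
o=robot.get_obs();print(o["time"],o["tool_pos"],o["wrist_force"])
for n in("top","side"):
    s=snapshot(n); np.save(n+"_last.npy",s["img"]); print(n,[(np.round(r["xy"]).tolist(),int(r["region"].sum()),round(r["confidence"],2)) for r in finder.masks_of(n,"lime0")])
limes()
```

```text
13.9 [0.53653277 0.24291031 0.03481667] [ -1.09966345 -15.58741274   0.63498615]
top [([249.0, 217.0], 89, 0.39)]
side [([388.0, 322.0], 98, 0.6), ([377.0, 310.0], 88, 0.52), ([252.0, 223.0], 8545, 0.41)]
top [250. 212.] err 0.7 world [0.626 0.282 0.005] bin [0.027 0.012] scoop [-0.024  0.    -0.017]
top [250. 212.] err 3.9 world [0.621 0.284 0.026] bin [0.023 0.016] scoop [-0.018  0.005  0.003]
top [241. 210.] err 2.5 world [0.623 0.292 0.073] bin [0.029 0.023] scoop [0.007 0.013 0.043]
top [241. 210.] err 3.3 world [0.628 0.296 0.041] bin [0.034 0.025] scoop [-0.001  0.013  0.012]
top [260. 213.] err 0.1 world [0.622 0.253 0.037] bin [ 0.013 -0.014] scoop [-0.023 -0.024  0.019]
top [236. 203.] err 4.3 world [0.638 0.301 0.095] bin [0.046 0.025] scoop [0.032 0.015 0.056]
top [236. 203.] err 5.1 world [0.643 0.304 0.065] bin [0.051 0.027] scoop [0.024 0.016 0.026]
```

>>> drive_tool:
  deltas: "0 0.02 0 0 0 0 0; 0 0.05 0 0 0 0 0; 0 0.07 0 0 0 0 0"

```text
time: 14.6
tool_pos: [0.5392, 0.2378, 0.0352]
ee_rot: [-3.091, -0.968, 0.372]
wrist_force: [0.3, -0.1, -1.6]
width: 0.0178
finger_force: 30.0
```

Run:
```python
from h import *
o=robot.get_obs();print(o["time"],o["tool_pos"],np.degrees(o["ee_rot"]),o["wrist_force"])
ims=[]
for n,(r0,r1,c0,c1) in(("top",(150,250,210,300)),("side",(260,360,340,430))):
    s=snapshot(n); np.save(n+"_last.npy",s["img"]); ims.append(cv2.resize(s["img"][r0:r1,c0:c1,::-1],(400,444),interpolation=cv2.INTER_CUBIC))
cv2.imwrite("pics/g7.png",np.hstack(ims))
limes()
```

```text
14.6 [0.5392028  0.23779643 0.03520144] [-177.08554159  -55.44060248   21.3028495 ] [ 0.33201904 -0.14888487 -1.64595431]
top [240. 201.] err 0.9 world [0.646 0.297 0.069] bin [0.052 0.019] scoop [0.026 0.012 0.029]
top [240. 201.] err 1.1 world [0.648 0.302 0.05 ] bin [0.055 0.023] scoop [0.021 0.015 0.011]
top [250. 210.] err 2.6 world [0.626 0.277 0.049] bin [0.026 0.008] scoop [-0.006  0.002  0.023]
top [250. 210.] err 4.9 world [0.626 0.282 0.036] bin [0.028 0.012] scoop [-0.01   0.005  0.01 ]
top [261. 213.] err 3.0 world [0.621 0.255 0.025] bin [ 0.012 -0.011] scoop [-0.029 -0.018  0.008]
top [243. 210.] err 0.4 world [0.629 0.297 0.025] bin [0.036 0.025] scoop [-0.007  0.017 -0.004]
top [243. 210.] err 2.4 world [0.628 0.292 0.044] bin [0.033 0.021] scoop [-0.002  0.014  0.015]
```

>>> drive_tool:
  deltas: "0.06 0 -0.04 0 0 0 0; 0.12 0 -0.085 0 0 0 0; 0.18 0 -0.125 0 0 0 0; 0.25 0 -0.17 0 0 0 0; 0.33 0 -0.23 0 0 0 0"

```text
time: 15.4
tool_pos: [0.5388, 0.237, 0.075]
ee_rot: [-3.089, -0.966, 0.371]
wrist_force: [0.3, 0.6, -1.8]
width: 0.0179
finger_force: 30.0
```

Run:
```python
from h import *
o=robot.get_obs();print(o["time"],o["tool_pos"],np.degrees(o["ee_rot"]),o["wrist_force"],o["joint_positions"])
limes(); limes()
ims=[]
for n,(r0,r1,c0,c1) in(("top",(150,250,210,300)),("side",(260,360,340,430))):
    s=snapshot(n); ims.append(cv2.resize(s["img"][r0:r1,c0:c1,::-1],(400,444),interpolation=cv2.INTER_CUBIC))
cv2.imwrite("pics/g8.png",np.hstack(ims))
```

```text
15.4 [0.53876932 0.23699662 0.07499049] [-177.01146176  -55.34411837   21.27573797] [ 0.31600842  0.570466   -1.77978582] [ 0.20514044 -0.23929436  2.27651036  0.90612948  0.24027371  0.58295394]
top [242. 209.] err 0.7 world [0.624 0.291 0.088] bin [0.029 0.021] scoop [-0.003  0.016  0.02 ]
top [242. 209.] err 1.9 world [0.622 0.29  0.102] bin [0.026 0.021] scoop [0.    0.016 0.034]
top [258. 209.] err 0.2 world [0.626 0.253 0.077] bin [ 0.017 -0.015] scoop [-0.02  -0.02   0.017]
top [258. 209.] err 5.9 world [0.627 0.263 0.044] bin [ 0.021 -0.006] scoop [-0.03  -0.012 -0.015]
top [247. 211.] err 4.1 world [0.619 0.284 0.078] bin [0.022 0.017] scoop [-0.015  0.012  0.014]
top [247. 211.] err 5.4 world [0.616 0.284 0.093] bin [0.019 0.017] scoop [-0.01   0.012  0.028]
top [237. 200.] err 0.1 world [0.643 0.299 0.114] bin [0.049 0.022] scoop [0.026 0.017 0.034]
top [237. 200.] err 1.4 world [0.64  0.298 0.127] bin [0.047 0.022] scoop [0.03  0.017 0.048]
top [243. 206.] err 0.1 world [0.634 0.293 0.059] bin [0.039 0.02 ] scoop [-0.006  0.013 -0.01 ]
top [243. 206.] err 2.5 world [0.633 0.288 0.075] bin [0.036 0.016] scoop [-0.002  0.01   0.006]
top [246. 210.] err 0.7 world [0.624 0.282 0.062] bin [0.026 0.013] scoop [-0.017  0.007 -0.001]
top [246. 210.] err 1.9 world [0.625 0.287 0.045] bin [0.028 0.018] scoop [-0.021  0.011 -0.018]
top [236. 197.] err 1.4 world [0.653 0.303 0.088] bin [0.06  0.022] scoop [0.026 0.016 0.007]
top [236. 197.] err 4.0 world [0.652 0.298 0.104] bin [0.058 0.018] scoop [0.03  0.012 0.023]
top [257. 210.] err 0.7 world [0.624 0.255 0.071] bin [ 0.016 -0.012] scoop [-0.022 -0.017  0.012]
```

```bash
sed -i 's|for k in range(1,n+1): seq.append((p+(np.asarray(P)-p)\*k/n,sl(k/n),g))|for k in range(1,n+1):\n            e=k/n; e=e*e*(3-2*e) if n>=8 else e\n            seq.append((p+(np.asarray(P)-p)*e,sl(e),g))|' h.py
cat >> h.py <<'E'
M=np.array([.540,-.053]); PY=-8.
def lip(back,z,th,yaw=PY):
    "TCP with lip (underside edge) 'back' m short of mouth centre, height z, lip-down th"
    u=np.array([np.cos(np.radians(yaw)),np.sin(np.radians(yaw))]); L=np.r_[M-u*back,z]
    h=L-R.from_euler("xyz",[0,th,yaw],degrees=True).apply([.039,0,0]); return head(*h,yaw,th)
E
python3 - <<'E'
from h import *
c=cur(); Q=tool(21.3,50); P=c[0]+[-.01,-.005,.115]
plan(c,[(P,Q,9,0),(*lip(.012,.165,-17),22,0)])
E
```

```text
0.03 -0.001 -0.026 -0.001 -0.002 0 0; 0.111 -0.004 -0.094 -0.004 -0.008 0 0; 0.229 -0.007 -0.193 -0.008 -0.015 0 0; 0.368 -0.012 -0.311 -0.013 -0.025 0 0; 0.515 -0.016 -0.434 -0.019 -0.035 0.001 0
0.132 -0.001 -0.125 -0.005 -0.009 0 0; 0.244 -0.002 -0.231 -0.009 -0.017 0 0; 0.321 -0.003 -0.304 -0.012 -0.023 0 0; 0.35 -0.003 -0.331 -0.013 -0.025 0 0; 0.341 0.008 -0.341 -0.015 -0.025 0.001 0
-0.028 0.033 -0.029 -0.004 0 0.004 0; -0.072 0.086 -0.075 -0.011 -0.001 0.01 0; -0.13 0.156 -0.136 -0.02 -0.002 0.018 0; -0.201 0.241 -0.21 -0.03 -0.004 0.027 0; -0.283 0.339 -0.295 -0.043 -0.006 0.038 0
-0.085 0.121 -0.086 -0.014 -0.001 0.013 0; -0.177 0.251 -0.179 -0.029 -0.003 0.026 0; -0.274 0.388 -0.277 -0.044 -0.006 0.04 0; -0.374 0.53 -0.378 -0.061 -0.008 0.054 0; -0.476 0.674 -0.481 -0.077 -0.01 0.069 0
-0.086 0.166 -0.083 -0.017 -0.002 0.015 0; -0.171 0.329 -0.164 -0.033 -0.004 0.029 0; -0.253 0.486 -0.243 -0.049 -0.006 0.043 0; -0.331 0.636 -0.318 -0.064 -0.008 0.056 0; -0.404 0.774 -0.387 -0.078 -0.01 0.068 0
-0.051 0.137 -0.045 -0.012 -0.002 0.011 0; -0.096 0.257 -0.084 -0.023 -0.003 0.021 0; -0.133 0.355 -0.117 -0.032 -0.005 0.029 0; -0.161 0.428 -0.141 -0.038 -0.006 0.035 0; -0.179 0.475 -0.156 -0.043 -0.006 0.038 0
-0.005 0.017 -0.004 -0.001 0 0.002 0
```

```bash
cat > kin.py <<'E'
from h import *
from scipy.optimize import least_squares
LO=np.array([-3.1,-.76,.27,-1.08,.17,-2.57]);HI=np.array([3.1,2.03,2.55,4.22,2.65,2.57])
def fk(q,k):
    h,l2,l3,lw,d,r0,e=k
    z=np.array([0,0,1.]);r=R.from_euler("z",q[0]);p=r.apply([r0,d,h])
    r=r*R.from_euler("y",q[1]);p=p+r.apply([0,0,l2]);r=r*R.from_euler("y",q[2]);p=p+r.apply([e,0,l3])
    r=r*R.from_euler("z",q[3])*R.from_euler("y",q[4]);p=p+r.apply([0,0,lw]);return p,r*R.from_euler("z",q[5])
D_=[([-1.44508484e+00,8.71723183e-02,1.37066765e+00,0,1.68357248,-1.03073122e-01],[.12474667,-.53570601,.20553746],[3.14141484,0,.228783]),
([0.28809968,-0.48936585,2.08976223,0.02008308,1.00502831,1.48703147],[0.42774153,0.19199149,0.13208191],np.radians([178.48518369,-30.7055416,21.37218377])),
([0.20514044,-0.23929436,2.27651036,0.90612948,0.24027371,0.58295394],[0.53876932,0.23699662,0.07499049],np.radians([-177.01146176,-55.34411837,21.27573797]))]
o=robot.get_obs(); D_.append((o["joint_positions"],o["tool_pos"],o["ee_rot"]))
K=least_squares(lambda k:np.concatenate([fk(q,k)[0]-p for q,p,_ in D_]+[1e-3*(k-[.3,.4,.4,.25,.05,0,0])]),[.3,.4,.4,.25,.05,0,0])
k=K.x
OFFR=[(fk(q,k)[1].inv()*R.from_euler("xyz",e)) for q,p,e in D_]
def ik(P,Q,q0):
    f=lambda q:np.r_[(fk(q,k)[0]-P)*10,((fk(q,k)[1]*OFFR[0]).inv()*Q).as_rotvec()]
    s=least_squares(f,np.clip(q0,LO+.01,HI-.01),bounds=(LO,HI)); return s.x,np.abs(s.fun).max()
if __name__=="__main__":
    print(k.round(4),np.round(K.fun[:12],4)); print([a.as_rotvec().round(3) for a in OFFR])
    q0=np.array(D_[1][0])
    for PY in(-8,-30,-50,-70):
        for b,z,th in((.012,.165,-17),(.012,.15,-10),(.01,.122,5),(.01,.114,50)):
            q=min((ik(*lip(b,z,th,PY),g) for g in(q0,np.r_[q0[:3],.8,.8,.8],np.r_[q0[:3],-.8,.8,2.2])),key=lambda t:t[1]); print(PY,th,q[0].round(2),round(q[1],3))
E
python3 kin.py
```

```text
[ 0.1526  0.449   0.4998  0.3506  0.0566 -0.      0.1007] [ 0.  0.  0.  0. -0. -0.  0. -0.  0.  0. -0.  0.]
[array([-0.   ,  0.   ,  1.571]), array([ 0.   , -0.   ,  1.571]), array([ 0.   , -0.   ,  1.571]), array([-0.   ,  0.   ,  1.571])]
-8 -17 [-0.1  -0.76  2.16 -0.15  1.16  1.68] 0.229
-8 -10 [-0.25 -0.76  2.14  0.03  1.21  1.47] 0.142
-8 5 [-0.28 -0.63  2.02  0.06  1.31  1.43] 0.0
-8 50 [-0.2   0.2   1.19 -0.02  2.1   1.51] 0.0
-30 -17 [ 0.39 -0.69  2.21 -0.63  1.13  2.57] 0.043
-30 -10 [ 0.35 -0.62  2.13 -0.56  1.19  2.54] 0.0
-30 5 [ 0.12 -0.49  1.95 -0.26  1.33  2.23] 0.0
-30 50 [-0.23  0.19  1.2   0.11  2.08  1.9 ] 0.0
-50 -17 [ 0.35 -0.43  1.98 -0.46  1.24  2.57] 0.246
-50 -10 [ 0.31 -0.39  1.92 -0.4   1.3   2.57] 0.195
-50 5 [ 0.21 -0.29  1.8  -0.29  1.42  2.57] 0.089
-50 50 [-0.27  0.17  1.23  0.22  2.02  2.24] 0.0
-70 -17 [ 0.31 -0.16  1.72 -0.36  1.4   2.57] 0.481
-70 -10 [ 0.26 -0.16  1.7  -0.29  1.42  2.57] 0.436
-70 5 [ 0.13 -0.13  1.64 -0.14  1.49  2.57] 0.331
-70 50 [-0.29  0.13  1.27  0.3   1.94  2.57] 0.008
```

Run:
```python
from kin import *
q0=np.array(D_[1][0])
G=lambda PY,b,z,th: min((ik(*lip(b,z,th,PY),g) for g in(q0,np.r_[q0[:3],-.5,1.1,2.3],np.r_[q0[:3],-.8,.8,2.2])),key=lambda t:t[1])
for PY in(-16,-20,-24,-27):
    for b,z,th in((.012,.16,-16),(.012,.15,-12),(.012,.14,-8),(.01,.122,5)):
        q=G(PY,b,z,th); print(PY,th,q[0].round(2),round(q[1],3))
```

```text
-16 -16 [ 0.22 -0.76  2.22 -0.49  1.12  2.21] 0.123
-16 -12 [ 0.1  -0.76  2.19 -0.34  1.13  2.04] 0.078
-16 -8 [ 0.01 -0.76  2.17 -0.22  1.14  1.9 ] 0.042
-16 5 [-0.11 -0.6   2.01 -0.07  1.3   1.74] 0.0
-20 -16 [ 0.29 -0.76  2.24 -0.56  1.11  2.35] 0.074
-20 -12 [ 0.19 -0.76  2.21 -0.42  1.11  2.2 ] 0.041
-20 -8 [ 0.1  -0.76  2.19 -0.3   1.12  2.07] 0.006
-20 5 [-0.04 -0.58  2.   -0.13  1.3   1.89] 0.0
-24 -16 [ 0.33 -0.76  2.25 -0.59  1.09  2.45] 0.011
-24 -12 [ 0.26 -0.74  2.22 -0.49  1.11  2.34] 0.0
-24 -8 [ 0.2  -0.71  2.17 -0.4   1.14  2.25] 0.0
-24 5 [ 0.03 -0.54  1.98 -0.19  1.31  2.03] 0.0
-27 -16 [ 0.39 -0.71  2.23 -0.65  1.12  2.57] 0.002
-27 -12 [ 0.33 -0.69  2.19 -0.56  1.14  2.48] 0.0
-27 -8 [ 0.27 -0.66  2.15 -0.47  1.17  2.39] 0.0
-27 5 [ 0.08 -0.52  1.97 -0.23  1.32  2.14] 0.0
```

```bash
sed -i 's/^M=.*/M=np.array([.540,-.053]); PY=-25./; s/yaw=PY):/yaw=-25.):/' h.py
cat >> kin.py <<'E'
def check(start,wps):
    from scipy.spatial.transform import Slerp
    p,r=start;q=np.array(robot.get_obs()["joint_positions"]);mx=0;me=0;lo=q.copy();hi=q.copy()
    for P,Q,n,g in wps:
        sl=Slerp([0,1],R.concatenate([r,Q]))
        for j in range(1,n+1):
            e=j/n; e=e*e*(3-2*e) if n>=8 else e
            q2,er=ik(p+(np.asarray(P)-p)*e,sl(e),q);mx=max(mx,np.abs(q2-q).max());me=max(me,er);q=q2;lo=np.minimum(lo,q);hi=np.maximum(hi,q)
        p,r=np.asarray(P),Q
    print("max step %.3f err %.4f"%(mx,me),"lo",lo.round(2),"hi",hi.round(2),"end",q.round(2))
E
python3 - <<'E'
from kin import *
c=cur(); Q=tool(21.3,49); P=c[0]+[-.01,-.005,.115]
w=[(P,Q,9,0),(*lip(.012,.152,-11),26,0)]
check(c,w); plan(c,w)
E
```

```text
max step 0.175 err 0.0000 lo [ 0.2  -0.72  2.07 -0.49  0.24  0.58] hi [ 0.31 -0.24  2.28  0.91  1.14  2.36] end [ 0.27 -0.72  2.19 -0.49  1.14  2.36]
0.03 -0.001 -0.026 -0.001 -0.002 0 0; 0.111 -0.004 -0.094 -0.004 -0.009 0 0; 0.229 -0.007 -0.193 -0.008 -0.018 0 0; 0.368 -0.012 -0.311 -0.013 -0.029 0.001 0; 0.515 -0.016 -0.434 -0.019 -0.041 0.001 0
0.131 -0.001 -0.126 -0.005 -0.011 0 0; 0.242 -0.002 -0.233 -0.009 -0.021 0 0; 0.319 -0.003 -0.307 -0.012 -0.027 0 0; 0.347 -0.003 -0.334 -0.013 -0.03 0 0; 0.341 0.003 -0.341 -0.015 -0.03 0.002 0
-0.017 0.02 -0.018 -0.004 -0.001 0.004 0; -0.046 0.051 -0.046 -0.012 -0.003 0.012 0; -0.084 0.093 -0.085 -0.022 -0.005 0.021 0; -0.131 0.145 -0.132 -0.034 -0.008 0.033 0; -0.185 0.205 -0.187 -0.048 -0.011 0.047 0
-0.057 0.077 -0.055 -0.015 -0.004 0.016 0; -0.12 0.16 -0.116 -0.033 -0.008 0.033 0; -0.186 0.25 -0.181 -0.051 -0.012 0.052 0; -0.257 0.345 -0.249 -0.07 -0.016 0.071 0; -0.33 0.443 -0.32 -0.091 -0.021 0.092 0
-0.061 0.12 -0.055 -0.02 -0.005 0.02 0; -0.123 0.241 -0.11 -0.041 -0.01 0.041 0; -0.185 0.362 -0.166 -0.062 -0.015 0.062 0; -0.246 0.481 -0.221 -0.083 -0.019 0.083 0; -0.306 0.598 -0.274 -0.103 -0.024 0.103 0
-0.039 0.127 -0.03 -0.02 -0.004 0.02 0; -0.077 0.248 -0.059 -0.038 -0.009 0.038 0; -0.112 0.36 -0.086 -0.055 -0.013 0.055 0; -0.144 0.463 -0.11 -0.071 -0.016 0.071 0; -0.172 0.554 -0.132 -0.085 -0.02 0.085 0
-0.014 0.083 -0.007 -0.012 -0.002 0.012 0; -0.026 0.15 -0.013 -0.022 -0.005 0.022 0; -0.034 0.2 -0.017 -0.029 -0.006 0.029 0; -0.04 0.231 -0.02 -0.034 -0.007 0.034 0; -0.041 0.242 -0.021 -0.035 -0.008 0.035 0
```

>>> drive_tool:
  deltas: "0.03 0 -0.026 0 -0.002 0 0; 0.11 0 -0.094 -0.004 -0.01 0 0; 0.23 -0.01 -0.193 -0.01 -0.018 0 0; 0.37 -0.01 -0.31 -0.013 -0.03 0 0; 0.515 -0.015 -0.434 -0.019 -0.041 0 0"

```text
time: 16.4
tool_pos: [0.5329, 0.2331, 0.1418]
ee_rot: [-3.123, -0.9, 0.374]
wrist_force: [0.7, 0.9, -1.5]
width: 0.0179
finger_force: 30.0
```

>>> drive_tool:
  deltas: "0.13 0 -0.126 -0.005 -0.01 0 0; 0.24 0 -0.233 -0.01 -0.02 0 0; 0.32 0 -0.307 -0.012 -0.027 0 0; 0.347 0 -0.334 -0.013 -0.03 0 0; 0.34 0.003 -0.34 -0.015 -0.03 0.002 0"

```text
time: 16.9
tool_pos: [0.5289, 0.2307, 0.1907]
ee_rot: [3.14, -0.857, 0.37]
wrist_force: [-0.3, -0.2, -2.0]
width: 0.0181
finger_force: 30.0
```

Run:
```python
from kin import *
o=robot.get_obs();print(o["time"],o["tool_pos"],np.degrees(o["ee_rot"]),o["wrist_force"]);limes()
c=cur();w=[(*lip(.012,.152,-11),24,0)];check(c,w);plan(c,w)
```

```text
16.9 [0.52887604 0.23072655 0.19066434] [179.91042824 -49.08343845  21.19670194] [-0.33340677 -0.16666495 -1.97642876]
top [245. 208.] err 0.4 world [0.618 0.273 0.154] bin [0.017 0.007] scoop [-0.015  0.008 -0.013]
top [245. 208.] err 2.2 world [0.612 0.27  0.194] bin [0.01  0.007] scoop [-0.009  0.007  0.028]
top [238. 206.] err 1.2 world [0.619 0.285 0.186] bin [0.022 0.017] scoop [-0.     0.018  0.015]
top [238. 206.] err 3.4 world [0.618 0.28  0.206] bin [0.019 0.013] scoop [0.003 0.013 0.035]
top [236. 196.] err 0.9 world [0.635 0.284 0.224] bin [0.036 0.011] scoop [0.026 0.011 0.047]
top [236. 196.] err 1.3 world [0.637 0.289 0.205] bin [0.04  0.015] scoop [0.023 0.016 0.028]
top [256. 205.] err 0.2 world [0.621 0.246 0.184] bin [ 0.01  -0.019] scoop [-0.012 -0.019  0.017]
max step 0.069 err 0.0000 lo [ 0.27 -0.72  2.08 -0.49  0.64  1.4 ] hi [ 0.31 -0.42  2.19  0.13  1.14  2.36] end [ 0.27 -0.72  2.19 -0.49  1.14  2.36]
-0.007 0.008 -0.007 -0.002 0 0.002 0; -0.028 0.031 -0.028 -0.007 -0.002 0.007 0; -0.06 0.067 -0.061 -0.016 -0.004 0.016 0; -0.104 0.115 -0.106 -0.027 -0.006 0.027 0; -0.157 0.175 -0.16 -0.041 -0.009 0.041 0
-0.058 0.076 -0.057 -0.016 -0.004 0.016 0; -0.123 0.161 -0.121 -0.033 -0.008 0.034 0; -0.194 0.254 -0.191 -0.053 -0.013 0.053 0; -0.269 0.353 -0.266 -0.074 -0.017 0.074 0; -0.348 0.457 -0.343 -0.095 -0.022 0.096 0
-0.065 0.128 -0.06 -0.023 -0.005 0.022 0; -0.132 0.258 -0.121 -0.045 -0.01 0.045 0; -0.198 0.387 -0.182 -0.068 -0.016 0.067 0; -0.264 0.516 -0.241 -0.09 -0.021 0.09 0; -0.327 0.64 -0.3 -0.112 -0.026 0.111 0
-0.041 0.136 -0.031 -0.02 -0.005 0.021 0; -0.079 0.263 -0.06 -0.04 -0.009 0.041 0; -0.114 0.38 -0.087 -0.057 -0.013 0.059 0; -0.145 0.485 -0.111 -0.073 -0.017 0.075 0; -0.172 0.575 -0.131 -0.087 -0.02 0.089 0
-0.012 0.077 -0.006 -0.011 -0.002 0.011 0; -0.02 0.136 -0.011 -0.02 -0.004 0.019 0; -0.026 0.172 -0.013 -0.025 -0.006 0.025 0; -0.028 0.185 -0.014 -0.027 -0.006 0.026 0
```

>>> drive_tool:
  deltas: "-0.007 0.008 -0.007 -0.002 0 0.002 0; -0.03 0.03 -0.03 -0.007 -0.002 0.007 0; -0.06 0.067 -0.06 -0.016 -0.004 0.016 0; -0.104 0.115 -0.106 -0.027 -0.006 0.027 0; -0.157 0.175 -0.16 -0.041 -0.009 0.041 0"

```text
time: 17.6
tool_pos: [0.5138, 0.2057, 0.1884]
ee_rot: [-3.134, -0.841, 0.271]
wrist_force: [0.3, 0.3, -1.5]
width: 0.018
finger_force: 30.0
```

>>> drive_tool:
  deltas: "-0.058 0.076 -0.057 -0.016 -0.004 0.016 0; -0.123 0.16 -0.12 -0.033 -0.008 0.034 0; -0.194 0.254 -0.19 -0.053 -0.013 0.053 0; -0.27 0.353 -0.266 -0.074 -0.017 0.074 0; -0.348 0.457 -0.343 -0.095 -0.022 0.096 0"

```text
time: 18.1
tool_pos: [0.4792, 0.1483, 0.1852]
ee_rot: [-3.121, -0.804, 0.049]
wrist_force: [0.4, 0.2, -2.0]
width: 0.0176
finger_force: 30.0
```

>>> drive_tool:
  deltas: "-0.065 0.128 -0.06 -0.023 -0.005 0.022 0; -0.132 0.258 -0.12 -0.045 -0.01 0.045 0; -0.198 0.387 -0.18 -0.068 -0.016 0.067 0; -0.264 0.516 -0.24 -0.09 -0.02 0.09 0; -0.327 0.64 -0.3 -0.112 -0.026 0.111 0"

```text
time: 18.6
tool_pos: [0.4392, 0.0817, 0.1816]
ee_rot: [-3.124, -0.76, -0.197]
wrist_force: [0.6, -0.6, -1.6]
width: 0.018
finger_force: 30.0
```

>>> drive_tool:
  deltas: "-0.04 0.136 -0.03 -0.02 -0.005 0.02 0; -0.08 0.263 -0.06 -0.04 -0.01 0.04 0; -0.114 0.38 -0.087 -0.057 -0.013 0.059 0; -0.145 0.485 -0.11 -0.073 -0.017 0.075 0; -0.172 0.575 -0.13 -0.087 -0.02 0.089 0"

```text
time: 19.1
tool_pos: [0.408, 0.0291, 0.1787]
ee_rot: [-3.132, -0.727, -0.385]
wrist_force: [-0.0, -0.7, -1.5]
width: 0.0179
finger_force: 30.0
```

>>> drive_tool:
  deltas: "-0.012 0.077 -0.006 -0.011 -0.002 0.011 0; -0.02 0.136 -0.01 -0.02 -0.004 0.02 0; -0.026 0.172 -0.013 -0.025 -0.006 0.025 0; -0.028 0.185 -0.014 -0.027 -0.006 0.026 0"

```text
time: 19.5
tool_pos: [0.3987, 0.0133, 0.1778]
ee_rot: [-3.14, -0.718, -0.438]
wrist_force: [0.9, 0.1, -1.8]
width: 0.0178
finger_force: 30.0
```

Run:
```python
from kin import *
o=robot.get_obs();print(o["time"],o["tool_pos"],np.degrees(o["ee_rot"]),o["wrist_force"]);limes()
h,Rs=scoop_frame();C=cams();print("lip",h+Rs.apply([.039,0,0]))
ims=[]
for n,(r0,r1,c0,c1) in(("top",(190,300,320,420)),("side",(170,280,250,350))):
    s=snapshot(n); print(n,[(np.round(r["xy"],1).tolist(),round(r["confidence"],2)) for r in finder.landmark_of(n,"jar_mouth")],"lip px",[proj(C[n],h+Rs.apply([.039,y,0])).round().tolist() for y in(.034,-.034)])
    im=s["img"][r0:r1,c0:c1,::-1]; ims.append(cv2.resize(im,(400,440),interpolation=cv2.INTER_CUBIC))
cv2.imwrite("pics/p1.png",np.hstack(ims))
```

```text
19.5 [0.39870244 0.013293   0.17780267] [-179.88268002  -41.12901218  -25.08027054] [ 0.89849221  0.12934965 -1.81650678]
top [378. 276.] err 0.0 world [ 0.472 -0.036  0.127] bin [-0.233 -0.228] scoop [-0.023 -0.015 -0.015]
top [378. 276.] err 0.5 world [ 0.471 -0.033  0.164] bin [-0.232 -0.224] scoop [-0.018 -0.012  0.022]
top [373. 265.] err 0.7 world [ 0.494 -0.021  0.152] bin [-0.206 -0.222] scoop [-0.004  0.009  0.006]
top [373. 265.] err 1.2 world [ 0.493 -0.018  0.187] bin [-0.206 -0.219] scoop [0.    0.011 0.041]
top [370. 268.] err 2.2 world [ 0.488 -0.017  0.183] bin [-0.211 -0.216] scoop [-0.006  0.01   0.039]
top [370. 268.] err 2.7 world [ 0.489 -0.02   0.148] bin [-0.211 -0.219] scoop [-0.01   0.008  0.004]
top [374. 251.] err 3.3 world [ 0.528 -0.025  0.168] bin [-0.176 -0.238] scoop [0.03  0.019 0.016]
lip [ 0.53009652 -0.0475785   0.15362384]
top [([387.7, 248.2], 0.97)] lip px [[371.0, 243.0], [398.0, 257.0]]
side [([286.3, 214.4], 0.77)] lip px [[299.0, 210.0], [285.0, 194.0]]
```

View pics/p1.png

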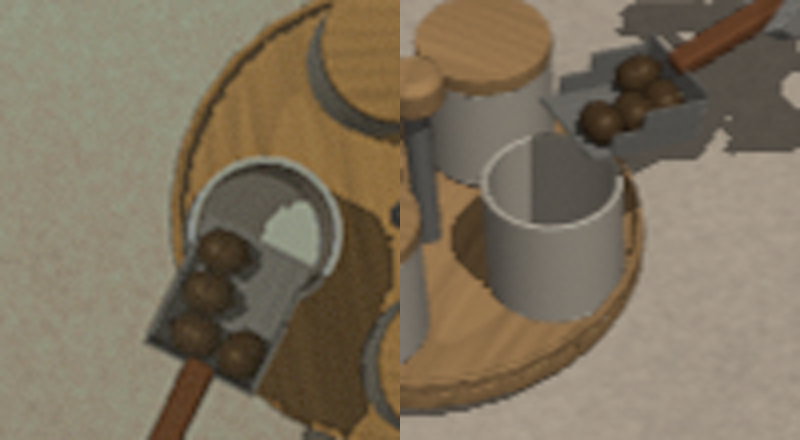

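Run:
```python
from kin import *
import h
h.M[:]=[.5383,-.0566]
c=cur();w=[(*lip(.012,.130,-2),5,0),(*lip(.012,.122,18),4,0),(*lip(.010,.119,60),6,0),(*lip(.010,.119,60),5,0)];check(c,w);plan(c,w)
C=cams();print(onz(C["top"],(387.7,248.2),.115),onz(C["side"],(286.3,214.4),.115))
```

```text
max step 0.134 err 0.0000 lo [-0.26 -0.72  1.   -0.49  1.13  1.8 ] hi [0.27 0.37 2.19 0.12 2.28 2.36] end [-0.26  0.37  1.    0.12  2.28  1.8 ]
0.006 0.009 0.008 0 -0.02 0 0; 0.012 0.018 0.016 0 -0.041 0 0; 0.018 0.027 0.024 -0.001 -0.061 0 0; 0.024 0.037 0.032 -0.001 -0.081 0 0; 0.03 0.046 0.04 -0.001 -0.101 0 0
0.101 0 -0.046 0 -0.056 0 0; 0.201 0 -0.092 0 -0.112 0 0; 0.302 0 -0.137 0 -0.167 0 0; 0.402 0 -0.183 0 -0.223 0 0; 0.578 0 -0.172 0 -0.3 0 0
0.161 -0.001 -0.07 0 -0.078 0 0; 0.322 -0.001 -0.14 0 -0.156 0 0; 0.484 -0.001 -0.21 0 -0.234 0 0; 0.645 -0.001 -0.28 0 -0.312 0 0; 0.806 -0.001 -0.35 0 -0.389 0 0
0 0 0 0 0 0 0; 0 0 0 0 0 0 0; 0 0 0 0 0 0 0; 0 0 0 0 0 0 0; 0 0 0 0 0 0 0
[ 0.53674474 -0.05898224  0.115     ] [ 0.54133507 -0.0582515   0.115     ]
```

Run:
```python
from kin import *
import h
h.M[:]=[.5383,-.0566]
c=cur();w=[(*lip(.012,z,t),n,0) for t,z,n in((-2,.131,5),(5,.127,1),(12,.124,1),(19,.122,1),(26,.121,1),(33,.12,1),(40,.12,1),(47,.12,1),(54,.12,1),(60,.12,1))];check(c,w);plan(c,w)
```

```text
max step 0.128 err 0.0000 lo [-0.26 -0.72  1.01 -0.49  1.13  1.8 ] hi [0.27 0.37 2.19 0.12 2.28 2.36] end [-0.26  0.37  1.01  0.12  2.28  1.8 ]
0.007 0.009 0.006 0 -0.02 0 0; 0.015 0.018 0.013 0 -0.041 0 0; 0.022 0.027 0.019 -0.001 -0.061 0 0; 0.03 0.036 0.026 -0.001 -0.081 0 0; 0.037 0.046 0.032 -0.001 -0.101 0 0
0.124 0 -0.071 0 -0.078 0 0; 0.265 0 -0.132 0 -0.156 0 0; 0.421 0 -0.182 0 -0.234 0 0; 0.589 0 -0.22 0 -0.312 0 0; 0.761 -0.001 -0.236 0 -0.389 0 0
0.145 0 -0.105 0 -0.078 0 0; 0.302 0 -0.192 0 -0.156 0 0; 0.468 0 -0.259 0 -0.234 0 0; 0.617 0 -0.3 0 -0.3 0 0
```

>>> drive_tool:
  deltas: "0.007 0.01 0.006 0 -0.02 0 0; 0.015 0.018 0.013 0 -0.041 0 0; 0.022 0.027 0.02 0 -0.06 0 0; 0.03 0.036 0.026 0 -0.08 0 0; 0.037 0.046 0.032 0 -0.1 0 0"

```text
time: 20.4
tool_pos: [0.4013, 0.0071, 0.1779]
ee_rot: [-3.14, -0.56, -0.436]
wrist_force: [-0.4, 0.3, -1.4]
width: 0.0178
finger_force: 30.0
```

>>> drive_tool:
  deltas: "0.124 0 -0.07 0 -0.078 0 0; 0.265 0 -0.132 0 -0.156 0 0; 0.42 0 -0.182 0 -0.234 0 0; 0.589 0 -0.22 0 -0.312 0 0; 0.76 0 -0.236 0 -0.389 0 0"

```text
time: 20.9
tool_pos: [0.4496, -0.0157, 0.24]
ee_rot: [-3.14, 0.051, -0.436]
wrist_force: [-1.1, 0.6, -0.5]
width: 0.0177
finger_force: 30.0
```

>>> drive_tool:
  deltas: "0.145 0 -0.105 0 -0.078 0 0; 0.302 0 -0.192 0 -0.156 0 0; 0.468 0 -0.26 0 -0.234 0 0; 0.617 0 -0.3 0 -0.3 0 0; 0.617 0 -0.3 0 -0.3 0 0"

```text
time: 21.4
tool_pos: [0.5089, -0.0438, 0.257]
ee_rot: [3.139, 0.532, -0.44]
wrist_force: [-1.2, -0.0, -3.2]
width: 0.0178
finger_force: 30.0
```

>>> drive_tool:
  deltas: "0 0 0 0 0 0 0; 0 0 0 0 0 0 0; 0 0 0 0 0 0 0"

```text
time: 21.7
tool_pos: [0.5048, -0.0409, 0.2675]
ee_rot: [-3.139, 0.516, -0.434]
wrist_force: [-1.3, 0.4, -1.1]
width: 0.0179
finger_force: 30.0
```

Run:
```python
from kin import *
o=robot.get_obs();print(o["time"],o["tool_pos"],np.degrees(o["ee_rot"]),o["wrist_force"])
ims=[]
for n,(r0,r1,c0,c1) in(("top",(190,300,320,420)),("side",(170,280,250,350))):
    s=snapshot(n); print(n,[(np.round(r["xy"],1).tolist(),round(r["confidence"],2)) for r in finder.landmark_of(n,"lime0")])
    im=s["img"][r0:r1,c0:c1,::-1]; ims.append(cv2.resize(im,(400,440),interpolation=cv2.INTER_CUBIC))
cv2.imwrite("pics/p2.png",np.hstack(ims))
```

```text
21.7 [ 0.50476242 -0.04085573  0.26753594] [-179.86277792   29.56526182  -24.85473324] [-1.34001866  0.36287914 -1.065235  ]
top [([377.6, 241.5], 0.66)]
side []
```

Run:
```python
from kin import *
c=cur(); up=c[0]+[-.03,.014,.075]
P,Q=hbin(-.045,.11); D0=np.array([0,-.0016,0])
w=[(up,tool(-25,-20),5,0),(P+D0,Q,18,0)];check(c,w);plan(c,w)
```

```text
max step 0.100 err 0.0000 lo [-0.26 -0.37  1.01  0.06  1.04  1.45] hi [0.27 0.36 1.95 0.12 2.28 1.82] end [ 0.27 -0.37  1.95  0.06  1.04  1.45]
-0.132 0 -0.098 0 0.022 0 0; -0.264 -0.001 -0.195 0 0.043 0 0; -0.395 -0.001 -0.293 0 0.065 0.001 0; -0.527 -0.001 -0.39 -0.001 0.086 0.001 0; -0.659 -0.002 -0.488 -0.001 0.108 0.001 0
-0.003 -0.019 0.019 0.001 0.004 -0.005 0; -0.012 -0.072 0.07 0.002 0.018 -0.018 0; -0.025 -0.156 0.151 0.004 0.038 -0.039 0; -0.043 -0.265 0.258 0.006 0.066 -0.067 0; -0.065 -0.397 0.385 0.009 0.099 -0.1 0
-0.023 -0.15 0.143 0.003 0.037 -0.037 0; -0.048 -0.313 0.298 0.007 0.077 -0.078 0; -0.074 -0.486 0.461 0.011 0.119 -0.121 0; -0.101 -0.662 0.629 0.014 0.163 -0.165 0; -0.128 -0.839 0.796 0.018 0.206 -0.209 0
-0.021 -0.175 0.161 0.004 0.043 -0.042 0; -0.042 -0.342 0.313 0.007 0.083 -0.083 0; -0.06 -0.495 0.453 0.011 0.12 -0.12 0; -0.077 -0.63 0.577 0.014 0.153 -0.153 0; -0.091 -0.743 0.68 0.016 0.18 -0.181 0
-0.008 -0.087 0.078 0.002 0.021 -0.021 0; -0.013 -0.143 0.128 0.003 0.034 -0.035 0; -0.015 -0.162 0.146 0.003 0.039 -0.039 0
```

>>> drive_tool:
  deltas: "-0.13 0 -0.1 0 0.02 0 0; -0.26 0 -0.195 0 0.043 0 0; -0.395 0 -0.293 0 0.065 0 0; -0.527 0 -0.39 0 0.086 0 0; -0.66 0 -0.488 0 0.108 0 0"

```text
time: 22.4
tool_pos: [0.4747, -0.0273, 0.3415]
ee_rot: [-3.14, 0.349, -0.435]
wrist_force: [0.4, 0.1, -0.0]
width: 0.0176
finger_force: 30.0
```

Run:
```python
from kin import *
o=robot.get_obs();print(o["time"],o["tool_pos"],o["wrist_force"])
C=cams()
for n in("top","side"):
    s=snapshot(n); np.save(n+"_j.npy",s["img"]); print(n,"mouth",proj(C[n],[.539,-.056,.115]).round(),[(np.round(r["xy"],1).tolist(),round(r["confidence"],2)) for r in finder.landmark_of(n,"lime0")],[(np.round(r["xy"],1).tolist(),int(r["region"].sum()),round(r["confidence"],2)) for r in finder.masks_of(n,"lime0")])
    r=finder.landmark_of(n,"jar_mouth"); print([np.round(a["xy"],1).tolist() for a in r])
# dark brown pixels in jar disc of top image, coarse ascii
im=np.load("top_j.npy").astype(int); 
for r in range(230,270,2): print("".join("#" if im[r,c].sum()<150 and im[r,c,0]>im[r,c,2]+8 else ("o" if im[r,c].sum()<200 else ".") for c in range(364,412)))
```

```text
22.4 [ 0.47465234 -0.02728888  0.34149547] [ 0.43256768  0.09277453 -0.02367782]
top mouth [386. 247.] [] []
[]
side mouth [288. 214.] [] [([282.1, 317.5], 1127, 0.23), ([434.3, 352.5], 1477, 0.19)]
[[288.6, 214.9]]
#oooo#oooooooo#ooooo.ooooooooooooooooooooooooooo
ooo#oo#o#oooooooooo..ooooooooooooooooooooooooooo
oooooooo#ooo#ooooo...ooooooooooooooooooooooooooo
oooooooooooooooo#...oooooooooooooooooooooooooooo
ooooooooo#oooooo...ooooooooooooooooooooooooooooo
ooooooooo#ooooo....ooooooooooooooooooooooooooooo
ooooo#oooo#ooo....oooooooooooooooooooooooooooooo
ooooooo#ooooo....oooooooooooooooooooooo.oooooooo
......oooooo.....oooooooooooooooooooooooo..o#ooo
#o....##oo#ooooooooooooooooooooooooooooooooo....
oooooo##..oooooooooooooooooooooooooooooooooooo#o
.ooo....oooooo#oooooooooooooooooooooo#o#oooo#ooo
.....ooo.....ooooooooooooooooooooooooooooooooo#o
........ooo..ooooooooooooooooooooo.....ooooooooo
............oooooooooooooooooooooooo.......oo#o#
..........#ooooooooooooooooooooooooooooo..ooo#oo
...........ooooooooooooooooooooooo.#oooooooooooo
............ooooooooooooooooooooooo#oooooooooooo
...........oooooooooooooooooooooo..ooooooooooooo
...........ooooooooooooooooooooooooooooooooooooo
```

>>> drive_tool:
  deltas: "0 -0.02 0.02 0 0.004 -0.005 0; -0.01 -0.07 0.07 0 0.018 -0.018 0; -0.025 -0.156 0.15 0.004 0.038 -0.039 0; -0.043 -0.265 0.258 0.006 0.066 -0.067 0; -0.065 -0.4 0.385 0.01 0.1 -0.1 0"

```text
time: 23.3
tool_pos: [0.475, 0.0174, 0.3055]
ee_rot: [-3.081, 0.187, -0.275]
wrist_force: [0.2, -0.0, -0.5]
width: 0.0176
finger_force: 30.0
```

>>> drive_tool:
  deltas: "-0.023 -0.15 0.143 0.003 0.037 -0.037 0; -0.048 -0.313 0.298 0.007 0.077 -0.078 0; -0.074 -0.486 0.46 0.01 0.119 -0.12 0; -0.1 -0.662 0.63 0.014 0.163 -0.165 0; -0.128 -0.84 0.796 0.018 0.206 -0.209 0"

```text
time: 23.8
tool_pos: [0.4728, 0.1106, 0.2349]
ee_rot: [-3.049, -0.164, 0.028]
wrist_force: [0.2, 0.7, -1.0]
width: 0.0177
finger_force: 30.0
```

>>> drive_tool:
  deltas: "-0.02 -0.175 0.16 0.004 0.043 -0.042 0; -0.04 -0.342 0.313 0.007 0.083 -0.083 0; -0.06 -0.495 0.453 0.01 0.12 -0.12 0; -0.077 -0.63 0.577 0.014 0.153 -0.153 0; -0.09 -0.743 0.68 0.016 0.18 -0.18 0"

```text
time: 24.3
tool_pos: [0.4707, 0.1906, 0.1725]
ee_rot: [-3.11, -0.463, 0.305]
wrist_force: [0.3, -0.0, -1.2]
width: 0.0178
finger_force: 30.0
```

>>> drive_tool:
  deltas: "-0.008 -0.087 0.078 0.002 0.02 -0.02 0; -0.013 -0.143 0.128 0.003 0.034 -0.035 0; -0.015 -0.162 0.146 0.003 0.04 -0.04 0; -0.015 -0.162 0.146 0.003 0.04 -0.04 0"

```text
time: 24.7
tool_pos: [0.4711, 0.2072, 0.1599]
ee_rot: [-3.138, -0.525, 0.372]
wrist_force: [0.0, 0.3, -0.9]
width: 0.0175
finger_force: 30.0
```

Run:
```python
from kin import *
o=robot.get_obs();print(o["time"],o["tool_pos"],np.degrees(o["ee_rot"]),o["wrist_force"])
C=cams()
for n in("top","side"):
    s=snapshot(n); np.save(n+"_j.npy",s["img"]); print(n,[(np.round(r["xy"],1).tolist(),round(r["confidence"],2)) for r in finder.landmark_of(n,"lime0")],[(np.round(r["xy"],1).tolist(),int(r["region"].sum()),round(r["confidence"],2)) for r in finder.masks_of(n,"lime0")])
    for t in("jar_mouth","knob"): print(t,[np.round(a["xy"],1).tolist() for a in finder.landmark_of(n,t)])
im=np.load("top_j.npy").astype(int); 
for r in range(228,270,2): print(" ".join("%3d"%im[r,c].sum() for c in range(366,410,2)))
h,Rs=scoop_frame()
c=cur();P,Q=hbin(-.046,.007); D0=np.array([0,-.0016,0]);w=[(P+D0,Q,8,0)];check(c,w);plan(c,w)
hd=finder.landmark_of("top","scoop_head");print([np.round(a["xy"],1).tolist() for a in hd],proj(C["top"],h),[np.round(a["xy"],1).tolist() for a in finder.landmark_of("side","scoop_head")],proj(C["side"],h))
```

```text
24.7 [0.47111435 0.20720588 0.15994855] [-179.79691369  -30.07279219   21.29639998] [ 0.02645162  0.29474444 -0.90311307]
top [([394.1, 250.5], 0.5), ([378.2, 239.5], 0.5), ([390.5, 240.0], 0.43)] [([390.1, 239.6], 48, 0.55), ([393.0, 253.3], 85, 0.51), ([374.6, 239.2], 125, 0.45)]
jar_mouth [[384.0, 249.5], [260.1, 234.5]]
knob [[428.2, 237.5]]
side [] []
jar_mouth [[287.6, 217.3]]
knob [[249.9, 192.0]]
238 220 332 299 324 327 307 318 328 322 301 335 330 324 319 325 340 329 313 307 309 319
219 283 321 304 311 312 361 437 410 373 363 382 405 434 378 324 334 325 318 320 299 317
194 292 328 304 343 424 323 186 157 174 165 170 157 167 352 415 336 331 324 322 300 310
179 326 307 344 445 187 140 177 274 277 285 181 173 193 179 216 426 331 313 329 303 310
166 319 339 420 142 104 126 121 111 230 127 105  98 130 164 201 224 443 332 333 311 292
232 295 443 225  98 126 127 126 137 153 136 182 158 146 132 222 220 251 366 272 326 309
283 279 388 200 117 138 127 128 125 136 144 202 158 143 115 243 228 226 412 242 160 256
236 398 293 228 117 141 126 118 144 250 132 155 145 127 163 268 343 227 283 
[... 1040 characters left out ...]
186 192 191 194 196 183 186
424 289 286 267 304 336 325 276 224 158 172 181 184 202 200 183 183 179 185 191 201 174
max step 0.044 err 0.0000 lo [ 0.26 -0.37  1.96  0.07  0.8   1.43] hi [ 0.27 -0.28  2.1   0.07  1.04  1.44] end [ 0.27 -0.28  2.1   0.07  0.8   1.43]
-0.023 0 0.038 0 0 0 0; -0.083 0 0.137 0 0 0 0; -0.169 0.001 0.277 0 -0.001 -0.001 0; -0.266 0.001 0.438 -0.001 -0.001 -0.001 0; -0.364 0.001 0.599 -0.001 -0.001 -0.001 0
-0.085 0 0.14 0 -0.001 0 0; -0.146 0 0.24 0 -0.001 -0.001 0; -0.169 0 0.277 0 -0.001 -0.001 0
[[132.6, 308.6], [256.0, 235.5], [237.1, 329.1], [374.0, 239.5]] [259.80553947 233.41073153] [[535.6, 307.9], [452.1, 252.6], [382.9, 271.2]] [385.45211075 271.49295117]
```

Run:
```python
from kin import *
C=cams();h,Rs=scoop_frame()
im=np.load("top_j.npy").astype(int)
print("pred lipL,lipR,heelL,heelR",[proj(C["top"],h+Rs.apply(v)).round(1).tolist() for v in([.039,.034,0],[.039,-.034,0],[-.039,.034,0.03],[-.039,-.034,.03])])
wpt=[proj(C["top"],[*bw(x,y),z]).round(1).tolist() for x,y,z in((.0,.042,.066),(.0,-.042,.066),(-.06,.042,.03),(-.06,-.042,.03))];print("bin walls",wpt)
for r in range(212,252,3): print(r," ".join("%3d"%im[r,c].sum() for c in range(232,292,2)))
```

```text
pred lipL,lipR,heelL,heelR [[240.7, 222.9], [267.9, 213.2], [250.1, 253.2], [277.9, 243.3]]
bin walls [[238.9, 223.9], [271.4, 212.2], [248.9, 247.9], [280.7, 236.4]]
212 409 353 151 247 263 260 245 249 311 447 435 432 432 439 437 432 441 441 430 431 417 203 247 245 247 247 236 399 423 430
215 430 434 152 217 263 253 245 252 240 424 433 432 445 448 415 368 308 304 378 439 460 250 224 245 261 248 248 309 431 420
218 430 411 361 160 248 256 259 252 241 377 423 352 299 300 315 321 306 307 315 391 442 416 187 249 250 246 252 228 351 430
221 436 422 421 204 192 258 268 302 332 311 319 312 311 313 318 308 320 316 323 309 452 377 197 239 246 250 243 242 216 437
224 410 421 366 415 170 330 322 313 325 324 314 327 320 311 309 316 322 318 307 324 397 459 284 172 247 248 245 250 235 399
227 408 408 419 432 255 276 340 317 317 321 315 315 323 308 322 321 309 320 316 323 226 453 386 227 227 239 244 241 246 225
230 414 426 421 417 402 227 211 181 323 330 326 310 327 310 313 315 314 323 319 308 331 363 449 382 202 247 249 252 243 247
233 423 399 415 433 450 249 258 179 273 324 328 326 322 323 314 316 322 318 321 306 312 283 239 245 247 233 243 246 238 231
236 417 419 412 414 418 429 228 244 272 328 328 332 320 319 319 305 324 311 317 322 318 334 223 262 255 236 235 251 248 242
239 413 412 409 427 431 456 313 213 187 173 232 338 324 320 321 315 316 314 319 327 311 316 255 256 254 254 221 234 250 238
242 409 418 417 418 418 423 406 408 144 197 192 308 333 316 330 321 322 324 319 319 328 309 334 219 248 265 223 250 239 245
245 416 436 423 414 412 421 426 454 251 191 197 235 334 328 322 313 258 254 335 303 234 155 197 236 251 249 251 226 243 243
248 419 419 421 416 407 416 407 425 422 184 197 189 272 336 226 201 204 188 286 467 456 292 251 253 253 258 250 223 246 247
251 415 413 415 428 420 412 415 432 439 271 300 246 202 268 287 192 196 203 167 461 433 408 239 255 256 251 230 250 223 246
```

>>> drive_tool:
  deltas: "-0.023 0 0.038 0 0 0 0; -0.083 0 0.137 0 0 0 0; -0.17 0 0.277 0 0 0 0; -0.266 0 0.438 0 0 0 0; -0.364 0 0.6 0 0 0 0"

```text
time: 25.8
tool_pos: [0.4703, 0.2066, 0.089]
ee_rot: [-3.138, -0.525, 0.371]
wrist_force: [-0.1, -0.6, -0.7]
width: 0.0173
finger_force: 30.0
```

>>> drive_tool:
  deltas: "-0.085 0 0.14 0 0 0 0; -0.146 0 0.24 0 0 0 0; -0.17 0 0.277 0 0 0 0; -0.17 0 0.277 0 0 0 0"

```text
time: 26.2
tool_pos: [0.4696, 0.2064, 0.0572]
ee_rot: [-3.138, -0.525, 0.371]
wrist_force: [0.6, -0.0, -0.6]
width: 0.0178
finger_force: 30.0
```

>>> drive_tool:
  deltas: "0 0 0 0 0 0 94; 0 0 0 0 0 0 94; 0 0 0 0 0 0 94; 0 0 0 0 0 0 94; 0 0 0 0 0 0 94"

```text
time: 26.7
tool_pos: [0.4704, 0.2066, 0.0588]
ee_rot: [-3.138, -0.527, 0.371]
wrist_force: [-0.0, -0.2, -0.5]
width: 0.0544
finger_force: 0.0
```

Run:
```python
from kin import *
import h
o=robot.get_obs();print(o["time"],o["tool_pos"],np.degrees(o["ee_rot"]),o["wrist_force"],o["width"])
C=cams(); A=np.array([.5556,-.1475]); 
c=cur(); up=c[0]-c[1].apply([0,0,.12])
P=np.array([A[0],A[1],.235]);
for y in(-20,-40,-60,-80,-100): print(y,[ik(np.array([A[0],A[1],.15]),tool(y+d,0),[-.37,.3,1.2,0,1.7,1.5])[0].round(2)[[0,4,5]].tolist() for d in(0,80)])
# refined carousel measures
for n in("top","side"):
    snapshot(n)
    for t in("jar_mouth","knob","carousel_base"): print(n,t,[np.round(a["xy"],1).tolist() for a in finder.landmark_of(n,t)])
```

```text
26.7 [0.4704437  0.20661217 0.05882905] [-179.8090144   -30.21843881   21.24178734] [-0.02017058 -0.2493947  -0.48599267] 0.054376424763233316
-20 [[-0.36, 1.58, 1.56], [-0.36, 1.58, 0.17]]
-40 [[-0.36, 1.58, 1.91], [-0.36, 1.58, 0.51]]
-60 [[-0.36, 1.58, 2.26], [-0.36, 1.58, 0.86]]
-80 [[-0.37, 1.58, 2.57], [-0.36, 1.58, 1.21]]
-100 [[-0.48, 1.54, 2.57], [-0.36, 1.58, 1.56]]
top jar_mouth [[384.8, 251.2], [374.6, 245.7], [494.3, 288.6]]
top knob [[426.5, 241.1]]
top carousel_base [[423.1, 248.0]]
side jar_mouth [[287.4, 215.0]]
side knob [[251.5, 191.5]]
side carousel_base [[249.5, 237.8], [384.1, 299.3]]
```

Run:
```python
from kin import *
c=cur(); up=c[0]-c[1].apply([0,0,.13]); A=np.array([.556,-.1465])
w=[(up,c[1],4,94),(np.r_[A,.235],tool(-20,0),12,70),(np.r_[A,.142],tool(-20,0),4,70)];check(c,w);plan(c,w)
```

```text
max step 0.105 err 0.0000 lo [-0.36 -0.56  1.26 -0.    0.8   1.39] hi [0.26 0.16 2.11 0.11 1.75 1.56] end [-0.36  0.16  1.41 -0.    1.57  1.56]
0 0 -0.325 0 0 0 94; 0 0 -0.65 0 0 0 94; 0 0 -0.975 0 0 0 94
0 0 -0.325 0 0 0 94; 0.009 0.071 -0.334 -0.002 -0.006 0.009 70; 0.035 0.266 -0.361 -0.009 -0.024 0.033 70; 0.074 0.562 -0.4 -0.019 -0.05 0.07 70; 0.123 0.932 -0.45 -0.032 -0.083 0.116 70
0.124 0.407 -0.047 -0.014 -0.037 0.052 70; 0.256 0.837 -0.097 -0.029 -0.077 0.108 70
0.197 0.405 -0.051 -0.015 -0.039 0.055 70; 0.383 0.787 -0.099 -0.03 -0.077 0.108 70
0.213 0.307 -0.05 -0.012 -0.033 0.046 70; 0.383 0.552 -0.089 -0.022 -0.059 0.083 70; 0.495 0.714 -0.116 -0.029 -0.076 0.107 70; 0.536 0.773 -0.125 -0.032 -0.083 0.116 70; 0.505 0.782 0.105 -0.032 -0.083 0.116 70
0 -0.001 0.233 0 0 0 70; 0 -0.001 0.465 0 0 0 70; 0 -0.001 0.698 0 0 0 70
```

>>> drive_tool:
  deltas: "0 0 0 0 0 0 94; 0 0 0 0 0 0 94; 0 0 -0.325 0 0 0 94; 0 0 -0.65 0 0 0 94; 0 0 -0.975 0 0 0 94"

```text
time: 27.6
tool_pos: [0.4238, 0.1882, 0.1431]
ee_rot: [-3.138, -0.526, 0.371]
wrist_force: [0.6, 0.3, 0.3]
width: 0.094
finger_force: 0.0
```

>>> drive_tool:
  deltas: "0 0 -0.325 0 0 0 94; 0.01 0.07 -0.334 0 -0.006 0.01 70; 0.035 0.266 -0.36 -0.01 -0.024 0.033 70; 0.074 0.562 -0.4 -0.02 -0.05 0.07 70; 0.123 0.932 -0.45 -0.032 -0.083 0.116 70"

```text
time: 28.1
tool_pos: [0.4469, 0.0966, 0.1859]
ee_rot: [-3.098, -0.388, 0.169]
wrist_force: [1.1, 0.4, -0.1]
width: 0.0703
finger_force: 0.0
```

>>> drive_tool:
  deltas: "0.124 0.407 -0.047 -0.014 -0.037 0.052 70; 0.256 0.837 -0.097 -0.03 -0.077 0.108 70"

```text
time: 28.3
tool_pos: [0.483, 0.0163, 0.2018]
ee_rot: [-3.09, -0.259, -0.006]
wrist_force: [0.2, 0.3, 0.2]
width: 0.0698
finger_force: 0.0
```

>>> drive_tool:
  deltas: "0.197 0.405 -0.05 -0.015 -0.04 0.055 70; 0.383 0.787 -0.1 -0.03 -0.077 0.108 70"

```text
time: 28.5
tool_pos: [0.5188, -0.0636, 0.2173]
ee_rot: [-3.105, -0.13, -0.174]
wrist_force: [0.7, 0.8, 0.0]
width: 0.0697
finger_force: 0.0
```

>>> drive_tool:
  deltas: "0.213 0.307 -0.05 -0.012 -0.033 0.046 70; 0.383 0.552 -0.09 -0.022 -0.06 0.083 70; 0.495 0.714 -0.116 -0.03 -0.076 0.107 70; 0.536 0.773 -0.125 -0.032 -0.083 0.116 70; 0.536 0.773 -0.125 -0.032 -0.083 0.116 70"

```text
time: 29.0
tool_pos: [0.5563, -0.1473, 0.2333]
ee_rot: [3.14, 0.003, -0.351]
wrist_force: [-0.0, 0.0, 0.1]
width: 0.0698
finger_force: 0.0
```

Run:
```python
from kin import *
o=robot.get_obs();print(o["time"],o["tool_pos"],np.degrees(o["ee_rot"]),o["wrist_force"],o["width"])
C=cams();h=np.r_[bw(-.046,0),.004]
for n in("top","side"):
    s=snapshot(n);print(n,[np.round(a["xy"],1).tolist() for a in finder.landmark_of(n,"scoop_head")],proj(C[n],h).round(),"handle",[np.round(a["xy"],1).tolist() for a in finder.landmark_of(n,"scoop_handle")],proj(C[n],np.r_[bw(-.154,0),.072]).round())
c=cur(); A=np.array([.556,-.1465]);w=[(np.r_[A,.142],tool(-20,0),4,70)];check(c,w);plan(c,w)
```

```text
29.0 [ 0.55625097 -0.14727198  0.23333698] [ 1.79901558e+02  1.60067209e-01 -2.00846625e+01] [-0.02229432  0.04266857  0.13101021] 0.06982815436542489
top [[262.5, 238.4], [130.2, 307.2], [234.3, 327.9], [277.7, 277.8]] [264. 238.] handle [[278.3, 278.0], [83.9, 296.0], [185.3, 320.2]] [276. 278.]
side [[449.4, 255.9], [381.0, 300.7], [537.7, 309.1]] [382. 299.] handle [[486.2, 260.1], [390.4, 251.6], [585.2, 321.8]] [391. 249.]
max step 0.045 err 0.0000 lo [-0.36  0.14  1.26 -0.    1.57  1.56] hi [-0.35  0.16  1.41 -0.    1.75  1.56] end [-0.36  0.16  1.41 -0.    1.57  1.56]
0.002 0.001 0.234 0 0 0 70; 0.004 0.003 0.469 0.001 0 0 70; 0.006 0.004 0.703 0.001 0 0 70; 0.007 0.005 0.938 0.001 -0.001 0 70
```

>>> drive_tool:
  deltas: "0 0 0.23 0 0 0 70; 0 0 0.47 0 0 0 70; 0 0 0.7 0 0 0 70; 0 0 0.92 0 0 0 70; 0 0 0.92 0 0 0 70"

```text
time: 29.8
tool_pos: [0.5534, -0.1453, 0.1399]
ee_rot: [3.14, 0.007, -0.349]
wrist_force: [-0.1, 0.0, -0.8]
width: 0.07
finger_force: 0.0
```

>>> drive_tool:
  deltas: "0 0 0 0 0 0 0; 0 0 0 0 0 0 0; 0 0 0 0 0 0 0; 0 0 0 0 0 0 0; 0 0 0 0 0 0 0"

```text
time: 30.3
tool_pos: [0.556, -0.1486, 0.1448]
ee_rot: [3.136, -0.003, -0.351]
wrist_force: [-2.6, -4.7, 3.1]
width: 0.0388
finger_force: 30.0
```

>>> drive_tool:
  deltas: "0 0 0 0 0 0 0; 0 0 0 0 0 0 0"

```text
time: 30.5
tool_pos: [0.556, -0.1486, 0.1449]
ee_rot: [3.136, -0.003, -0.351]
wrist_force: [-2.7, -5.0, 4.4]
width: 0.039
finger_force: 30.0
```

>>> drive_tool:
  deltas: "0 0 0 0 0 -0.02 0; 0 0 0 0 0 -0.06 0; 0 0 0 0 0 -0.11 0; 0 0 0 0 0 -0.17 0; 0 0 0 0 0 -0.23 0"

```text
time: 31.0
tool_pos: [0.5561, -0.1483, 0.1448]
ee_rot: [3.136, -0.001, 0.014]
wrist_force: [-0.5, -4.0, 4.3]
width: 0.0387
finger_force: 30.0
```

>>> drive_tool:
  deltas: "0 0 0 0 0 -0.06 0; 0 0 0 0 0 -0.12 0; 0 0 0 0 0 -0.18 0; 0 0 0 0 0 -0.24 0; 0 0 0 0 0 -0.3 0"

```text
time: 31.5
tool_pos: [0.556, -0.148, 0.1448]
ee_rot: [3.137, 0.002, 0.486]
wrist_force: [-3.2, -3.2, 4.8]
width: 0.0389
finger_force: 30.0
```

>>> drive_tool:
  deltas: "0 0 0 0 0 -0.06 0; 0 0 0 0 0 -0.12 0; 0 0 0 0 0 -0.18 0; 0 0 0 0 0 -0.23 0; 0 0 0 0 0 -0.27 0"

```text
time: 32.0
tool_pos: [0.5558, -0.1477, 0.1449]
ee_rot: [3.139, 0.003, 0.909]
wrist_force: [-3.5, -2.4, 3.6]
width: 0.0387
finger_force: 30.0
```

>>> drive_tool:
  deltas: "0 0 0 0 0 -0.03 0; 0 0 0 0 0 -0.06 0; 0 0 0 0 0 -0.08 0; 0 0 0 0 0 -0.08 0; 0 0 0 0 0 -0.08 0"

```text
time: 32.5
tool_pos: [0.5557, -0.1476, 0.1448]
ee_rot: [3.139, 0.003, 1.031]
wrist_force: [-4.3, -2.9, 5.3]
width: 0.0386
finger_force: 30.0
```

```bash
cat > jar.py <<'E'
from kin import *
o=robot.get_obs();print(o["time"],o["tool_pos"],np.degrees(o["ee_rot"]),o["wrist_force"],o["wrist_torque"],o["width"],o["finger_force"])
C=cams();A=o["tool_pos"][:2]
for n in("top","side"):
    s=snapshot(n);np.save(n+"_j.npy",s["img"])
    cv2.imwrite(f"pics/{n}_end.png",s["img"][...,::-1])
    for a in finder.landmark_of(n,"jar_mouth")[:3]:
        w=onz(C[n],a["xy"],.115)[:2]-A; print(n,np.round(a["xy"],1),round(a["confidence"],2),w.round(4),np.degrees(np.arctan2(w[1],-w[0])).round(1))
    print([(np.round(a["xy"],1).tolist(),round(a["confidence"],2)) for a in finder.landmark_of(n,"lime0")],[np.round(a["xy"],1).tolist() for a in finder.landmark_of(n,"carousel_base")],proj(C[n],[A[0],A[1],0]).round(1))
E
python3 jar.py
```

```text
32.5 [ 0.55574955 -0.14764466  0.14484694] [179.87277315   0.19395989  59.09588872] [-4.31110089 -2.90146514  5.26616702] [-0.75228529  0.42531653 -0.01170106] 0.03858285695019313 30.001038979680743
top [428.  280.2] 0.56 [-0.0915 -0.0068] -4.3
[([421.6, 246.7], 0.74), ([420.9, 286.2], 0.39)] [[419.8, 245.4]] [418.4 244.3]
side [276.  187.1] 0.83 [-0.0847  0.0041] 2.7
[] [[254.1, 236.5]] [258.3 235.6]
```

```bash
cat > rim.py <<'E'
from kin import *
C=cams();T=np.linspace(0,2*np.pi,120,endpoint=False)
for n in("top","side"):
    im=cv2.GaussianBlur(np.load(n+"_j.npy"),(0,0),.7).astype(np.float32).sum(2)
    def ring(x,y,r):
        p=np.array([proj(C[n],[x+r*np.cos(t),y+r*np.sin(t),.115]) for t in T],np.float32)
        return cv2.remap(im,p[:,0].copy(),p[:,1].copy(),cv2.INTER_LINEAR).ravel()
    best=[]
    for x in np.arange(.445,.482,.002):
        for y in np.arange(-.166,-.128,.002):
            best.append((np.minimum(ring(x,y,.043)-ring(x,y,.037),120).mean()+np.minimum(ring(x,y,.043)-ring(x,y,.050),120).mean(),x,y))
    best.sort(reverse=True); print(n,[tuple(np.round(b,3)) for b in best[:4]])
    # same method with lid top of opposite jars not needed
E
python3 rim.py
```

```text
top [(np.float64(104.315), np.float64(0.461), np.float64(-0.148)), (np.float64(103.891), np.float64(0.463), np.float64(-0.15)), (np.float64(101.634), np.float64(0.463), np.float64(-0.148)), (np.float64(99.813), np.float64(0.461), np.float64(-0.15))]
side [(np.float64(71.475), np.float64(0.461), np.float64(-0.146)), (np.float64(66.035), np.float64(0.459), np.float64(-0.146)), (np.float64(63.605), np.float64(0.461), np.float64(-0.144)), (np.float64(59.033), np.float64(0.463), np.float64(-0.146))]
```

```bash
python3 -c "
from bench import robot
print(robot.close_job())"
```

```text
the job is handed in; nothing more can be done
None
```

The job is handed in at about 33 s of the 58 s allowed, and I got no pass or fail verdict back: all four limes were tipped into the open jar, the scoop is back in the bin and let go, the jar stands at the front to within about 2 mm of the line, and the fingers are holding the carousel's knob with 30 N.

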